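# Carry a soft-necked casting tree from the building stand to the investing stand

### The arm

A 7-joint arm with a two-finger parallel gripper is mounted at the origin on the work surface. World frame = base frame: x ahead of the robot, y to its left, z up, the work surface at z = 0. Lengths are in m, angles in degrees, forces in N, time in s.
With the tool pointing down it reaches from about 0.4 to 0.925 m from the base axis. Payload 4.1 kg.
Tool frame: the origin (TCP) lies at the very end of the fingers, on their centre line; the grasp point (between the pads) lies 19 mm behind it; z points along the fingers, y is the line along which they close (so a half turn about z gives the same grasp; the last joint's range is limited). The gripper opens to 85 mm and grips with 20 to 120 N. Pads are 22 mm wide; open, the fingers measure 114 mm over their backs; the gripper's body (76 mm by 85 mm) begins 54 mm behind the grasp point. The pads swing forward as they close: fully open they stand 13 mm farther back than shut.
Start: joints at [-79.068, 22.827, 2.584, 88.041, -1.071, 69.15, -2.905], TCP at [0.186, 0.623, 0.231] pointing down, gripper open.
Joint ranges: [-161.44, 161.44], [-28.35, 127.94], [-78.24, 83.42], [0, 140.83], [-78.03, 258.03], [13.02, 114.36], [-168.23, 168.23]. Speed limits (degrees/s): [147.25, 147.25, 180, 180, 180, 180, 180].

### API

Orientations are given as [roll, pitch, yaw] about the fixed x, y, z axes, in that order (R = Rz(yaw) Ry(pitch) Rx(roll)).
In Python, from rig import robot gives the robot as it stands.
- The arm moves only by the tool apply_moves, never from a script. Its argument "rows" is a list that holds one entry, the list of rows, each a list of 7 numbers: the shift along the world's x, y, z in mm, then the turn, a rotation vector about the world's x, y, z in degrees, then the finger opening in mm, from 0 to 85.4. A call has 1 to 8 rows; each row shifts and turns the commanded pose from where the row before left it; what a row does not reach is not made up. A row lasts 1/8 s, in which the tool goes at most 62.5 mm and 10.7 degrees, less where a joint would pass 70% of its speed; a pose out of reach is approached as far as the arm can. A call is refused whole if a number of a shift passes 62.5 or a number of a turn 10.7, either way. A call with a gripper value outside its range is refused whole. The fingers move at their own pace and stop on an object; "force" is the grip in N (left out, the last holds). Time passes only in rows, so rows that do not move let the fingers close. It gives the time, the measured TCP pose, the force, the opening and the grip force at its end, in the units of the state.
- robot.get_obs(): the state, without advancing time (a new reading comes with each control period).
- robot.read_camera(name): name is "scene" or "top" or "wrist"; returns the picture (384x512x3 uint8, red, green, blue); there is no depth.
- robot.camera_model(name): a dict with "fx", "fy", "cx", "cy" (pixels), "rvec" (rotation vector, rad) and "tvec" (3), from world to camera coordinates, as OpenCV has them; the wrist camera has in their place "mount" (4x4, takes a point from camera to tool coordinates, whose origin is the TCP and whose axes are the flange's). Camera axes: x right, y down, z forward; pixel columns grow to the right and rows downward; lengths in m; the calibration is good to about 2 mm. The wrist camera is an equidistant fisheye: a pixel r from the principal point sees the ray r / f radians off the axis. A picture is of the moment at which its call begins: read the wrist's pose just before it. camera_model takes no time and is no camera call.
- robot.job_done(): hands the job in; it is judged then, once.
The state is a dict: "clock": time; "joints": joint angles; "qd": joint speeds; "joint_torque": joint torques, N m; "ee_pos": TCP position; "eef_rot": TCP orientation; "force": force on the tool from outside, world axes, zero at the start; "moment": the same for the moment, N m; "gripper_width": finger opening in m; "gripper_force": force on a finger pad.
Only numpy, scipy, OpenCV 4.12 (cv2) and the standard library are available. Lean on these libraries where they do the work, as an engineer would, in place of code of your own. Each camera call takes 0.05 s, during which the arm holds its last target. There are 200 camera calls.

### The job

Take the wax casting tree on its carrying plate from the building stand over to the empty investing stand: its soft rubber neck cannot hold the tree up by itself, so keep balancing it with the plate by the handle, never touch the wax or let the tree lean more than about 15 degrees. In front of the investing stand hold it in the air, clear of everything, until it has stood upright for 3 seconds without a break; then bring its stem into that stand's V, set the plate flat on the middle of the deck with the stem leaning lightly in the bottom of the V, and let go. Leave the other things on the bench where they are.

Things in the scene. Friction and masses are not known exactly. Their poses are not given: they have to be found in the camera images.
- plate: carrying plate: aluminium disc, 120 mm across, 6 mm thick, with a handle (strap and cross grip) to its -x and on its middle a fixed black rubber base (88 mm across, 26 mm high) that carries the tree. Without the tree about 0.30 kg, centre of mass 34 mm from the disc's centre towards the handle. Origin: centre of the disc's underside; z up. It starts on the building stand, handle towards the robot
- plate_grip (a point): middle of the plate's cross grip, an upright wooden bar across the plate's x axis: 72 mm long in y, 16 mm thick in x, from 22 to 54 mm above the plate's underside, on a flat strap (26 mm wide, 6 mm thick) to the disc. This point: 157 mm from the disc's centre on its -x side, 38 mm above the underside. Pinch the bar firmly from above across its thickness, along the plate's x
- tree: wax casting tree: a stem 14 mm thick with 20 ring patterns in four tiers (out to 52 mm from the stem, 80 to 215 mm above its foot), bare above up to its end at 264 mm. Origin: its foot, on the neck's pivot; z up along the stem. Nominally 0.16 kg (up to 10 percent more or less), centre of mass 151 mm above the pivot, moment of inertia about the pivot 0.0041 kg m2
- tree_foot (a point): pivot of the soft neck, 30 mm above the plate's underside over the disc's centre. The tree leans about it in every direction, without turning about the stem, to end stops at 0.55 rad. Springy moment 0.213 N m per rad of lean relative to the plate (about 0.9 of what upright balance needs: left alone the tree falls away, time constant 0.4 to 2 s), damping 0.008 N m s/rad
- tree_steady (a point): point on the stem's axis 235 mm above the tree's foot, the height at which the stands' V steadies hold it
- build_stand: stand that holds the tree at the start, fixed to the bench, left or right one: a wooden deck 12 mm high, from 65 mm before to 135 mm behind the origin, 150 mm wide; a 14 mm steel post 112 mm behind the origin carries a V steady 50 mm deep that opens to -x. The stem leans away from the robot into the V. Origin: below the seat of the plate, at bench level; x from the V's mouth to the post, z up
- build_stand_notch (a point): where the stem's axis rests in the bottom of the building stand's V (two level blades, 10 mm high, each 40 degrees off the stand's x axis): 277 mm above the bench, 12 mm behind the origin of the stand
- invest_stand: the empty stand, made like the building stand but with a deck 34 mm high; fixed to the bench, its place and yaw vary. The deck reaches from 65 mm before to 135 mm behind the origin and is 150 mm wide, the post stands 112 mm behind the origin. Origin: below the seat of the plate, at bench level; x from the V's mouth to the post, z up
- invest_stand_seat (a point): middle of the investing stand's seat, on top of its deck, 34 mm above the bench: with the disc's centre here the stem leans about 0.05 rad into the V
- invest_stand_notch (a point): where the stem's axis rests in the bottom of the investing stand's V: 299 mm above the bench, 265 mm above the deck, 12 mm behind the seat along the stand's x. The V opens to the stand's -x, is 50 mm deep and 66 mm wide at its mouth; its level blades are 10 mm high, each 40 degrees off the x axis
- bench_block: flat square steel bench block, 64 x 64 mm, 22 mm high, between the stands; a bystander, to be left alone. Origin: centre of its underside
- caliper: digital caliper lying flat, 150 mm long, 13 mm high, in front of the bench block; a bystander, to be left alone. Origin: middle of its bar, underside
- bangle: brass bangle lying flat, 70 mm across, 8 mm high, behind the bench block; a bystander, to be left alone. Origin: centre, underside
- mandrel: steel ring mandrel lying down, 330 mm long, 25 mm thick, at the side at +y; a bystander, to be left alone. Origin: below its middle; x along it
- hammer: hammer lying at the side at -y, 260 mm long, under 40 mm high; a bystander, to be left alone. Origin: underside; x along the handle

How it is judged (in metres and radians):
On the way, in this order (a step that is already met when the one before it is completed fails the run):
1. the tree is out of the building stand's V, upright (horizontal distance between tree_steady and build_stand_notch above 0.07 m and angle between tree's own z axis and vertical below 0.2 rad), for 0.1 s.
2. in front of the investing stand, in the air and clear of everything, the tree has stood within 0.12 rad of upright for 3 s (horizontal distance between tree_foot and invest_stand_notch below 0.3 m and horizontal distance between tree_steady and invest_stand_notch above 0.02 m and height (world z) of plate above 0.038 m and angle between tree's own z axis and vertical below 0.12 rad and contact force between tree and anything else below 0.05 N and contact force between plate and invest_stand below 0.05 N and contact force between plate and build_stand below 0.05 N), for 3 s.
At the end, for the whole second after the job is handed in: The plate stands flat (0.04 rad, 5 mm) on the investing stand's deck with its disc within 25 mm of the seat's middle, the stem rests in the bottom of that stand's V (within 15 mm) with the tree leaning less than 0.17 rad, and everything is released and at rest (horizontal distance between tree_foot and invest_stand_seat below 0.025 m and horizontal distance between tree_steady and invest_stand_notch below 0.015 m and z of plate in the frame of invest_stand_seat between -0.005 and 0.005 m and angle between plate's own z axis and vertical below 0.04 rad and angle between tree's own z axis and vertical below 0.17 rad and linear speed of plate below 0.03 m/s and angular speed of tree below 0.15 rad/s); the robot touches nothing.
It fails at once if the tree leans more than 0.3 rad (angle between tree's own z axis and vertical above 0.3 rad).
It fails at once if the robot touches the wax tree (contact force between tree and the fingers above 0.3 N or contact force between tree and the arm above 0.3 N).
It fails at once if a bystander is knocked or moved more than 20 mm (distance of any of bench_block, caliper, bangle, mandrel, hammer from where it was at the start of the episode above 0.02 m).
It also fails if it takes over 72 s, if anything falls off the work surface, if the arm or the gripper's body presses on something with over 40 N, if the wrist force passes 120 N, or if a joint passes its speed limit or range.

## Working session

There is one attempt and no reset: what is moved stays moved. The work goes in short steps, Python scripts to look and compute and a tool call to move; the robot and the scene stay as the last step left them, time stands still between calls to the robot, and variables do not carry over. Pictures are saved under pics/ and viewed, at most 10 in all, crops included, and the job is handed in when it is done.

Besides the shell and the picture viewer there is one more tool, called after "Call:" in YAML: its name, and indented under it one key for each argument. apply_moves: Moves the arm, as the interface text tells. Its arguments: {"type":"object","properties":{"rows":{"type":"array"},"force":{"type":"number"}},"required":["rows"]}

```bash
ls; mkdir -p pics
python3 - <<'E'
from rig import robot
import cv2,numpy as np
for n in ("scene","top"):
    im=robot.read_camera(n); cv2.imwrite(f"pics/{n}0.png",im[:,:,::-1]); m=robot.camera_model(n)
    print(n,m)
    R=cv2.Rodrigues(np.array(m['rvec']))[0]; print(-R.T@np.array(m['tvec']),R[2])
print(robot.camera_model("wrist"))
o=robot.get_obs();print(o)
a,b=[cv2.imread(f"pics/{n}0.png") for n in("scene","top")]
E
```

```text
pics
scene {'fx': 430.1517947776622, 'fy': 430.1517947776622, 'cx': 252.6165653121949, 'cy': 193.20256647794713, 'rvec': array([ 1.78595651,  2.06723108, -0.54893032]), 'tvec': array([ 0.09826761, -0.41978286,  1.72702357])}
[1.23993673 0.06098995 1.2756652 ] [-0.50260667 -0.06032158 -0.86240816]
top {'fx': 444.44217110046, 'fy': 444.44217110046, 'cx': 260.75918115389084, 'cy': 199.14199641744017, 'rvec': array([ 2.1120236 , -2.11439517,  0.18490744]), 'tvec': array([0.00452511, 0.6333497 , 1.4392762 ])}
[ 0.34784759 -0.02140961  1.53336622] [ 0.19032023  0.0168144  -0.98157806]
{'fx': 297.3186396354542, 'fy': 297.3186396354542, 'cx': 254.10655118010254, 'cy': 193.48275806453933, 'mount': array([[-5.00462345e-04, -9.64575139e-01, -2.63807791e-01,
         6.79140271e-02],
       [ 9.99999585e-01, -6.83438374e-04,  6.01822737e-04,
        -8.45744354e-04],
       [-7.60799618e-04, -2.63807381e-01,  9.64575081e-01,
        -1.43157333e-01],
       [ 0.00000000e+00,  0.00000000e+00,  0.00000000e+00,
         1.00000000e+00]])}
{'clock': 0.1, 'joints': array([-79.07115202,  22.86745907,   2.58125295,  88.10663804,
        -1.06994947,  69.15131212,  -2.90568131]), 'qd': array([-0.02327077, -0.08545772,  0.021929  , -0.22785959, -0.00110185,
        0.07298328,  0.04244119]), 'joint_torque': array([ 3.56667355e-03, -4.76269841e+01,  1.37006577e+00, -2.54952139e+01,
        1.18730261e-02,  4.99690650e-03,  8.80008599e-06]), 'ee_pos': array([0.1855389 , 0.62235884, 0.23037265]), 'eef_rot': array([-1.79899081e+02,  8.70443139e-03,  1.63404248e+02]), 'force': array([-0.34121228, -0.56349196,  0.49247504]), 'moment': array([-0.07101361,  0.03131656, -0.0243718 ]), 'gripper_force': 0.0, 'gripper_width': 0.08555064882362813}
```

View pictures.

View pics/scene0.png

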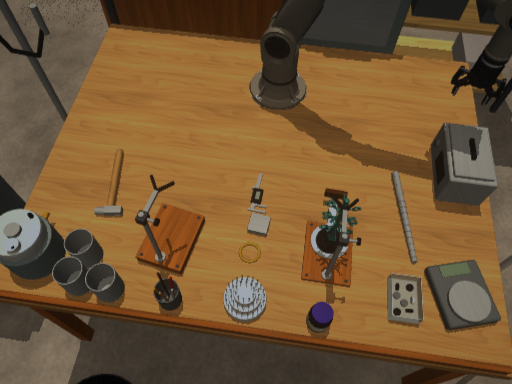

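View pics/top0.png

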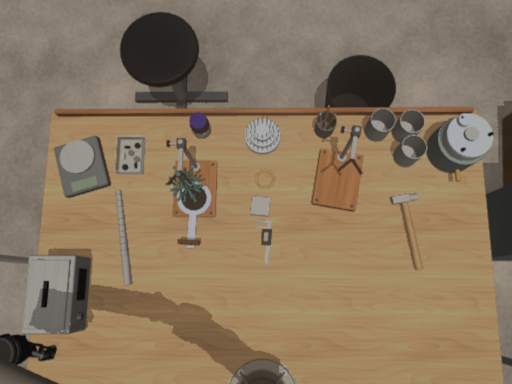

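```bash
cat > h.py <<'E'
import numpy as np,cv2
from rig import robot
def ray(m,px):
    px=np.asarray(px,float).reshape(-1,2)
    R=cv2.Rodrigues(np.array(m['rvec']))[0]; C=-R.T@np.array(m['tvec'])
    d=np.c_[(px[:,0]-m['cx'])/m['fx'],(px[:,1]-m['cy'])/m['fy'],np.ones(len(px))]@R
    return C,d
def onz(m,px,z):
    C,d=ray(m,px); return C+d*((z-C[2])/d[:,2])[:,None]
def proj(m,P):
    return cv2.projectPoints(np.asarray(P,float).reshape(-1,3),np.array(m['rvec']),np.array(m['tvec']),np.array([[m['fx'],0,m['cx']],[0,m['fy'],m['cy']],[0,0,1]]),None)[0][:,0]
E
python3 - <<'E'
from h import *
S={}
for n in("top","scene"):
    im=cv2.imread(f"pics/{n}0.png");hsv=cv2.cvtColor(im,cv2.COLOR_BGR2HSV)
    m=robot.camera_model(n)
    if n=="top": print(hsv[190,345],hsv[300,200],hsv[205,182],hsv[242,189],hsv[250,350])
    else: print(hsv[225,180],hsv[120,200],hsv[240,310])
    cr=[(310,115,80,110),(150,125,80,130)] if n=="top" else [(125,165,85,115),(290,180,80,110)]
    for k,(x,y,w,h) in enumerate(cr):
        S[n,k]=cv2.resize(im[y:y+h,x:x+w],(400,300) if 0 else (w*3,h*3),interpolation=cv2.INTER_CUBIC)
H=390
row=[cv2.copyMakeBorder(v,0,max(0,H-v.shape[0]),0,4,cv2.BORDER_CONSTANT) [:H]for v in S.values()]
o=np.hstack(row);o=o[:,:];print(o.shape);cv2.imwrite("pics/crops.png",cv2.resize(o,(800,int(o.shape[0]*800/o.shape[1]))))
E
```

```text
[ 13 142 149] [ 18 100 164] [110   9 172] [ 12 135  96] [ 17 103 164]
[ 12 204 141] [ 16 167 160] [ 14 138 124]
(390, 991, 3)
```

View pics/crops.png

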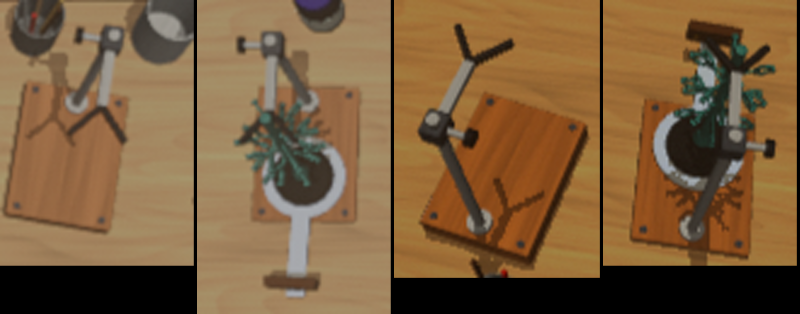

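Run:
```python
from h import *
def rect(n,box,z,hi,slo):
    im=cv2.imread(f"pics/{n}0.png");hsv=cv2.cvtColor(im,cv2.COLOR_BGR2HSV)
    x,y,w,h=box; mk=np.zeros(im.shape[:2],np.uint8)
    mk[y:y+h,x:x+w]=cv2.inRange(hsv,(5,slo,40),(hi,255,255))[y:y+h,x:x+w]
    mk=cv2.morphologyEx(mk,cv2.MORPH_OPEN,np.ones((3,3)))
    c=max(cv2.findContours(mk,0,cv2.CHAIN_APPROX_NONE)[0],key=cv2.contourArea)
    m=robot.camera_model(n); P=onz(m,c[:,0],z)[:,:2]
    r=cv2.minAreaRect((P*1000).astype(np.float32)); print(n,r,'\n',cv2.boxPoints(r).round(1).tolist())
rect("top",(310,140,60,75),.034,15,122)
rect("top",(165,155,60,65),.012,15,122)
rect("scene",(130,195,80,80),.034,14,185)
rect("scene",(295,215,60,75),.012,14,185)
t,s=robot.camera_model("top"),robot.camera_model("scene")
print('V',onz(t,[351.7,160.5],.302),onz(s,[157.2,190.6],.302))
# bar: dark brown
im=cv2.imread("pics/top0.png");hsv=cv2.cvtColor(im,cv2.COLOR_BGR2HSV)
mk=np.zeros(im.shape[:2],np.uint8);mk[228:256,170:210]=cv2.inRange(hsv,(5,60,20),(18,255,115))[228:256,170:210]
c=max(cv2.findContours(mk,0,1)[0],key=cv2.contourArea);r=cv2.minAreaRect((onz(t,c[:,0],.066)[:,:2]*1000).astype(np.float32));print('bar',r,cv2.boxPoints(r).round(1).tolist())
# white disc
mk=np.zeros(im.shape[:2],np.uint8);mk[165:235,165:220]=cv2.inRange(hsv,(0,0,150),(180,50,255))[165:235,165:220]
ys,xs=np.where(mk);P=onz(t,np.c_[xs,ys],.018);h=cv2.convexHull((P[:,:2]*1000).astype(np.float32));print('disc',cv2.minEnclosingCircle(h),h[:,0].round(0).tolist())
```

```text
top ((708.8834838867188, -259.3440856933594), (152.11302185058594, 205.3067169189453), 80.13574981689453) 
 [[594.7000122070312, -316.70001220703125], [797.0, -351.8999938964844], [823.0, -202.0], [620.7999877929688, -166.8000030517578]]
top ((682.602783203125, 195.48648071289062), (198.84591674804688, 67.33329772949219), 1.129516839981079) 
 [[582.5, 227.1999969482422], [583.9000244140625, 159.89999389648438], [782.7000122070312, 163.8000030517578], [781.2999877929688, 231.10000610351562]]
scene ((712.5565185546875, -257.068603515625), (155.28793334960938, 207.7142791748047), 79.94595336914062) 
 [[596.7000122070312, -315.3999938964844], [801.2999877929688, -351.70001220703125], [828.4000244140625, -198.6999969482422], [623.7999877929688, -162.5]]
scene ((680.7702026367188, 202.10252380371094), (78.27685546875, 200.41334533691406), 89.28461456298828) 
 [[580.0999755859375, 164.1999969482422], [780.5, 161.6999969482422], [781.5, 240.0], [581.0999755859375, 242.5]]
V [[ 0.69847391 -0.26044667  0.302     ]] [[ 0.70206554 -0.25592424  0.302     ]]
bar ((490.5671691894531, 241.48947143554688), (73.56916046142578, 19.389888763427734), 86.36431884765625) [[478.6000061035156, 205.39999389648438], [497.8999938964844, 204.1999969482422], [502.6000061035156, 277.6000061035156], [483.20001220703125, 278.79998779296875]]
disc ((643.793701171875, 262.4676208496094), 126.6430435180664) [[766.0, 297.0], [661.0, 297.0], [632.0, 296.0], [521.0, 258.0], [521.0, 251.0], [521.0, 234.0], [618.0, 188.0], [625.0, 184.0], [636.0, 181.0], [650.0, 178.0], [675.0, 185.0], [762.0, 223.0], [765.0, 226.0], [765.0, 290.0], [765.0, 294.0]]
```

Both views show the tree on the left (build) stand with the handle bar at top-px (189,242). The empty stand on the right has its V vertex at top-px (352,160), seat about (0.676,-0.254) and yaw about -10°. Next I move above the bar.

Call:
apply_moves:
  rows:
    - [[38,-47.6,0,0,0,-9.6,85],[38,-47.6,0,0,0,-9.6,85],[38,-47.6,0,0,0,-9.6,85],[38,-47.6,0,0,0,-9.6,85],[38,-47.6,0,0,0,-9.6,85],[38,-47.6,0,0,0,-9.6,85],[38,-47.6,0,0,0,-9.6,85],[38,-47.6,-10,0,0,-9.6,85]]
  force: 120

```text
clock: 1.1
ee_pos: [0.491, 0.2408, 0.2218]
eef_rot: [179.9, -0.1, 86.3]
force: [0.0, 0.7, 0.2]
gripper_width: 0.0852
gripper_force: 0.0
```

Call:
apply_moves:
  rows:
    - [[0,0,-20,0,0,0,85],[0,0,-20,0,0,0,85],[0,0,0,0,0,0,85]]

```text
clock: 1.48
ee_pos: [0.4883, 0.2414, 0.1796]
eef_rot: [-179.8, 0.2, 86.6]
force: [-0.5, -0.8, -0.3]
gripper_width: 0.0852
gripper_force: 0.0
```

Run:
```python
from h import *
o=robot.get_obs();print(o['clock'],o['ee_pos'],o['eef_rot'],o['force'],o['moment'],o['joints'])
im=robot.read_camera("wrist")[:,:,::-1];cv2.imwrite("pics/w1.png",im)
s=robot.read_camera("scene")[:,:,::-1];cv2.imwrite("pics/s1.png",s)
t=robot.read_camera("top")[:,:,::-1];cv2.imwrite("pics/t1.png",t)
a=cv2.resize(s[160:280,280:380],(500,600),interpolation=cv2.INTER_CUBIC)
b=cv2.resize(im,(300,225));c=cv2.resize(t[130:250,150:230],(300,375)[::1])
cv2.imwrite("pics/v1.png",np.hstack([a,np.vstack([b,c])]))
```

```text
1.475 [0.48831383 0.24137692 0.1796304 ] [-1.79812638e+02  1.51586680e-01  8.65911278e+01] [-0.52630107 -0.82957697 -0.28747741] [-0.01865131 -0.00376096  0.0043619 ] [-53.41372537  16.41006967  27.23214035 106.45037716  -8.59674438
  59.4002412  -26.11689236]
```

View pics/v1.png

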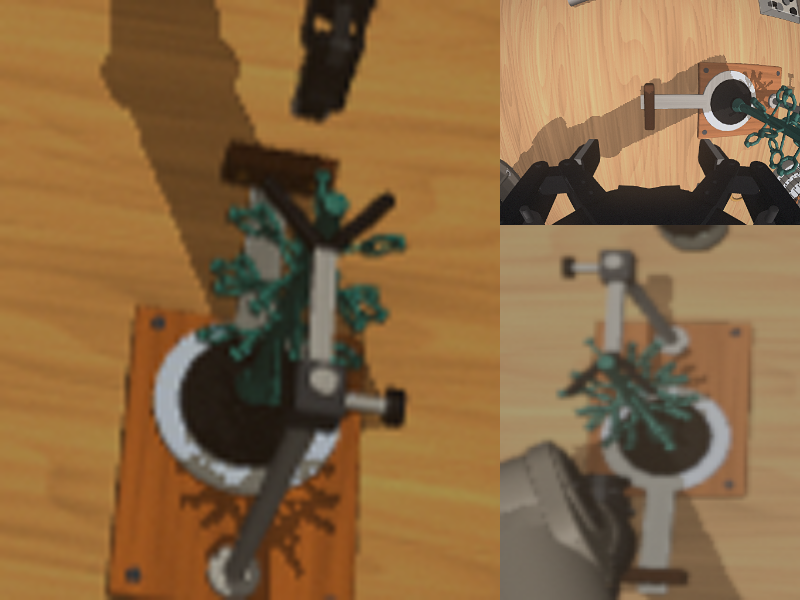

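```bash
cat >> h.py <<'E'
from scipy.spatial.transform import Rotation as Ro
def wristonz(px,z,pos,rpy):
    m=robot.camera_model("wrist");px=np.asarray(px,float).reshape(-1,2)
    u=(px-[m['cx'],m['cy']])/m['fx'];r=np.linalg.norm(u,axis=1)
    d=np.c_[u*(np.sin(r)/r)[:,None],np.cos(r)]
    M=m['mount'];R=Ro.from_euler('xyz',rpy,degrees=True).as_matrix()
    C=R@M[:3,3]+pos;D=d@M[:3,:3].T@R.T
    return C+D*((z-C[2])/D[:,2])[:,None]
def green(im,box=None):
    h=cv2.cvtColor(im,cv2.COLOR_BGR2HSV);mk=cv2.inRange(h,(70,60,25),(98,255,255))
    if box is not None:
        x,y,w,hh=box;k=np.zeros_like(mk);k[y:y+hh,x:x+w]=mk[y:y+hh,x:x+w];mk=k
    return mk
E
python3 - <<'E'
from h import *
pos=[0.48831383,0.24137692,0.1796304];rpy=[-179.8126,.15159,86.5911]
im=cv2.imread("pics/w1.png");hsv=cv2.cvtColor(im,cv2.COLOR_BGR2HSV)
mk=np.zeros(im.shape[:2],np.uint8);b=(slice(130,230),slice(238,275));mk[b]=cv2.inRange(hsv,(0,60,10),(20,255,105))[b]
c=max(cv2.findContours(mk,0,1)[0],key=cv2.contourArea);r=cv2.minAreaRect((wristonz(c[:,0],.066,pos,rpy)[:,:2]*1000).astype(np.float32));print('bar',r,cv2.minAreaRect(c))
# white disc ring + strap, z=.018
mk=np.zeros(im.shape[:2],np.uint8);b=(slice(100,240),slice(340,450));mk[b]=cv2.inRange(hsv,(0,0,120),(180,45,255))[b]
mk=cv2.morphologyEx(mk,cv2.MORPH_OPEN,np.ones((3,3)))
c=max(cv2.findContours(mk,0,1)[0],key=cv2.contourArea);P=wristonz(c[:,0],.018,pos,rpy)[:,:2]*1000
P=P[P[:,0]>600];h=cv2.convexHull(P.astype(np.float32));print('disc',cv2.minEnclosingCircle(h),cv2.fitEllipse(h))
s=cv2.imread("pics/s1.png");m=robot.camera_model("scene")
mk=green(s,(300,170,80,100));ys,xs=np.where(mk);print('green',len(xs),xs.mean(),ys.mean(),ys.min(),xs[ys<=ys.min()+2])
for z in(.30,.306):print('tip',z,onz(m,[345,195.6],z))
for th in(0,.05): 
  for p in ([.6465,.2335],):
    print(proj(m,[[p[0],p[1],.042],[p[0]+.264*th,p[1],.306],[p[0]+.150*th,p[1],.042+.15]]))
o=[robot.get_obs() for i in range(3)];print([x['clock'] for x in o])
E
```

```text
bar ((487.7218933105469, 247.13540649414062), (72.39362335205078, 17.793733596801758), 86.6246109008789) ((255.0, 181.5), (79.0, 20.0), 90.0)
disc ((643.855712890625, 238.2832794189453), 59.998558044433594) ((644.9188842773438, 238.38858032226562), (115.39215850830078, 120.87025451660156), 178.8223876953125)
green 237 336.1603375527426 217.48101265822785 195 [343 344 345 344 344]
tip 0.3 [[0.64226325 0.23406971 0.3       ]]
tip 0.306 [[0.64593874 0.23300533 0.306     ]]
[[328.47410115 237.8804847 ]
 [345.1825831  195.80821813]
 [337.2040353  215.89834904]]
[[328.47410115 237.8804847 ]
 [345.01250383 200.15703991]
 [337.09074326 218.22626359]]
[1.625, 1.625, 1.625]
```

Call:
apply_moves:
  rows:
    - [[1,2,-30,0,0,0,85],[1,1,-30,0,0,0,85],[0,0,-30,0,0,0,85],[0,0,-25,0,0,0,85],[0,0,-20,0,0,0,85],[0,0,-14,0,0,0,85],[0,0,0,0,0,0,60],[0,0,0,0,0,0,40]]

```text
clock: 2.62
ee_pos: [0.4925, 0.2456, 0.0332]
eef_rot: [179.9, -0.1, 86.6]
force: [-0.7, 0.7, -1.3]
gripper_width: 0.0514
gripper_force: 0.0
```

Call:
apply_moves:
  rows:
    - [[0,0,0,0,0,0,30],[0,0,0,0,0,0,20],[0,0,0,0,0,0,14],[0,0,0,0,0,0,10],[0,0,0,0,0,0,0],[0,0,0,0,0,0,0],[0,0,0,0,0,0,0]]

```text
clock: 3.5
ee_pos: [0.491, 0.246, 0.0328]
eef_rot: [-179.9, -0.0, 86.7]
force: [-3.9, 1.3, 5.0]
gripper_width: 0.0147
gripper_force: 116.7
```

Run:
```python
from h import *
o=robot.get_obs();print(o['clock'],o['ee_pos'],o['eef_rot'],o['force'],o['moment'],o['gripper_width'],o['gripper_force'])
im=robot.read_camera("wrist")[:,:,::-1];cv2.imwrite("pics/w2.png",im)
s=robot.read_camera("scene")[:,:,::-1];cv2.imwrite("pics/s2.png",s)
mk=green(s,(300,160,90,110));ys,xs=np.where(mk);print('green',len(xs),xs.mean(),ys.mean(),ys.min(),xs[ys<=ys.min()+3].mean())
b=cv2.resize(im,(400,300));c=cv2.resize(s[165:265,290:370],(400,500),interpolation=cv2.INTER_CUBIC);b=cv2.copyMakeBorder(b,0,200,0,0,0)
cv2.imwrite("pics/v2.png",np.hstack([b,c]))
```

```text
3.5 [0.49102027 0.24599811 0.03278183] [-1.79934640e+02 -4.87205332e-02  8.66528684e+01] [-3.91243616  1.34793881  5.02764594] [0.20519624 0.68146798 0.07752825] 0.014659433077036356 116.73635830250078
green 253 336.45849802371544 217.56521739130434 194 344.0
```

View pics/v2.png

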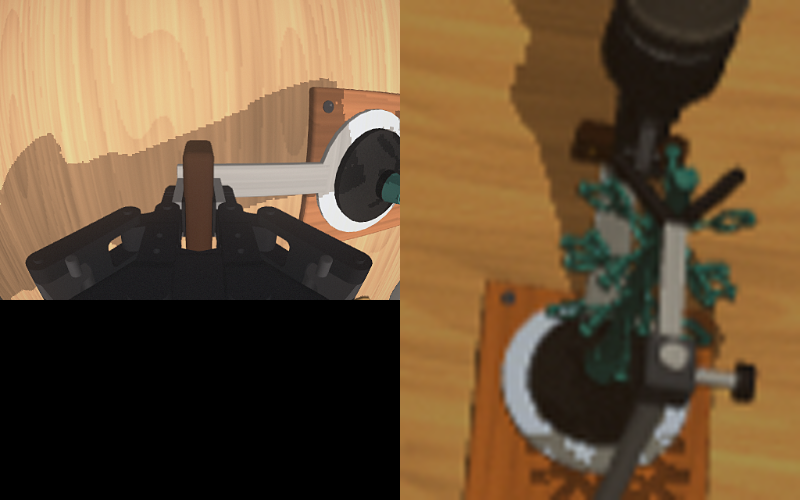

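Run:
```python
from h import *
pos=np.array([.49102,.246,.03278]);rpy=[-179.93,-.05,86.65]
print('bar end',wristonz([[253,180]],.066,pos,rpy),'strap edges',wristonz([[365,208],[365,246]],.018,pos,rpy))
im=cv2.imread("pics/w2.png");hsv=cv2.cvtColor(im,cv2.COLOR_BGR2HSV)
mk=np.zeros(im.shape[:2],np.uint8);b=(slice(130,300),slice(380,512));mk[b]=cv2.inRange(hsv,(0,0,110),(180,55,255))[b]
c=max(cv2.findContours(mk,0,1)[0],key=cv2.contourArea);P=wristonz(c[:,0],.018,pos,rpy)[:,:2]*1000
h=cv2.convexHull(P.astype(np.float32))[:,0];h=h[(h[:,0]<655)&(h[:,0]>588)];print(h.round(0).tolist())
A=np.c_[2*h,np.ones(len(h))];q=np.linalg.lstsq(A,(h**2).sum(1),rcond=None)[0];print('circ',q[:2],np.sqrt(q[2]+q[:2]@q[:2]))
m=robot.camera_model("scene")
for f in([.6475,.2365],[.6475,.233]):
  print(f,proj(m,[[f[0]+.0135,f[1],.306],[f[0]+.0076,f[1],.042+.15]]))
```

```text
bar end [[0.49175339 0.28750399 0.066     ]] strap edges [[0.55538854 0.25655303 0.018     ]
 [0.55716622 0.23173627 0.018     ]]
[[634.0, 297.0], [625.0, 295.0], [612.0, 288.0], [608.0, 192.0], [611.0, 190.0], [616.0, 186.0], [620.0, 184.0], [627.0, 181.0], [641.0, 178.0], [650.0, 178.0], [654.0, 296.0], [649.0, 297.0]]
circ [645.57134377 237.83251038] 59.797111158424876
[0.6475, 0.2365] [[346.15452428 200.73821074]
 [338.13540063 218.70917661]]
[0.6475, 0.233] [[344.80253415 200.56311869]
 [336.89721004 218.54552766]]
```

Run:
```python
from h import *
m=robot.camera_model("scene");s=cv2.imread("pics/s2.png");hsv=cv2.cvtColor(s,cv2.COLOR_BGR2HSV)
mk=np.zeros(s.shape[:2],np.uint8);b=(slice(222,265),slice(305,332));mk[b]=cv2.inRange(hsv,(0,0,110),(180,80,255))[b]
ys,xs=np.where(mk);h=cv2.convexHull((onz(m,np.c_[xs,ys],.018)[:,:2]*1000).astype(np.float32))[:,0];print(h.round().tolist())
h=h[h[:,1]<240];h=h[h[:,0]>600]
A=np.c_[2*h,np.ones(len(h))];q=np.linalg.lstsq(A,(h**2).sum(1),rcond=None)[0];print('circ',q[:2],np.sqrt(q[2]+q[:2]@q[:2]))
print('V',onz(m,[346,208],.282))
print(proj(m,[[.6475,.238,.018],[.659,.238,.277]]))
mk=green(s,(300,160,90,110))
for y in range(192,204):print(y,np.where(mk[y,336:352])[0]+336)
# deck corner bolts
```

```text
[[701.0, 236.0], [700.0, 245.0], [584.0, 242.0], [581.0, 236.0], [582.0, 232.0], [601.0, 201.0], [606.0, 195.0], [610.0, 192.0], [618.0, 186.0], [633.0, 181.0], [644.0, 178.0], [651.0, 179.0], [658.0, 179.0], [671.0, 183.0], [678.0, 187.0], [684.0, 194.0], [687.0, 197.0], [701.0, 214.0]]
circ [646.41366065 234.12893936] 55.89142797233761
V [[0.66882536 0.24115247 0.282     ]]
[[328.62451816 241.48930261]
 [344.55249171 205.52272035]]
192 []
193 []
194 [344]
195 [343 344 345]
196 [344]
197 [344]
198 [344 346]
199 [344 345 346 347 348]
200 [344 345 346 347 348]
201 [343 345 346 347 348]
202 [343 345 346 347 348]
203 []
```

```bash
cat >> h.py <<'E'
def wax(im):
    f=im.astype(int);return (((f[:,:,1]-f[:,:,2])>8)&((f[:,:,0]-f[:,:,2])>5)).astype(np.uint8)*255
E
python3 - <<'E'
from h import *
s=cv2.imread("pics/s2.png");mk=wax(s);mk[:, :270]=0;mk[:,400:]=0;mk[:160]=0;mk[270:]=0
n,l,st,c=cv2.connectedComponentsWithStats(mk);print([ (st[i].tolist(),c[i].round(1)) for i in range(1,n) if st[i][4]>5])
for y in range(190,210):print(y,''.join('#' if v else '.' for v in mk[y,325:365]),s[y,344:348].tolist())
E
```

```text
[([343, 194, 6, 9, 25], array([345.7, 198.8])), ([323, 201, 18, 31, 124], array([331.3, 215.9])), ([338, 219, 3, 13, 18], array([338.8, 225.9])), ([348, 218, 7, 8, 28], array([351.1, 220.8])), ([319, 225, 8, 4, 15], array([322.7, 226.5])), ([332, 235, 4, 6, 9], array([333.8, 238. ]))]
190 ........................................ [[45, 89, 129], [58, 115, 163], [58, 117, 166], [59, 117, 166]]
191 ........................................ [[47, 94, 136], [50, 100, 145], [55, 108, 155], [58, 116, 165]]
192 ........................................ [[20, 38, 61], [18, 38, 60], [35, 71, 105], [49, 100, 145]]
193 ........................................ [[25, 38, 44], [18, 32, 46], [14, 29, 47], [31, 62, 92]]
194 ...................#.................... [[55, 68, 40], [44, 58, 42], [19, 33, 48], [28, 59, 89]]
195 ..................###................... [[70, 84, 41], [66, 80, 41], [23, 36, 46], [32, 65, 98]]
196 ...................#.................... [[67, 80, 40], [38, 49, 37], [17, 32, 50], [44, 88, 130]]
197 ...................#.................... [[75, 89, 44], [33, 45, 38], [25, 41,
[... 547 characters left out ...]
#.............................. [[27, 36, 29], [27, 36, 29], [28, 37, 29], [29, 38, 30]]
204 .......#.##............................. [[28, 37, 30], [29, 38, 30], [29, 38, 29], [29, 38, 30]]
205 ...##.....#............................. [[28, 37, 29], [30, 39, 29], [30, 38, 30], [27, 35, 29]]
206 .....##...#............................. [[26, 35, 30], [31, 38, 30], [27, 35, 29], [17, 24, 26]]
207 ..........##............................ [[20, 27, 31], [26, 34, 29], [20, 27, 29], [16, 22, 29]]
208 ...........##.#...................##.... [[23, 28, 35], [19, 27, 30], [20, 26, 32], [14, 21, 29]]
209 ...........#.###........................ [[57, 64, 70], [50, 56, 62], [42, 48, 54], [27, 33, 39]]
```

```bash
cat > ctl.py <<'E'
from h import *
import json,sys
from scipy.linalg import expm
K,C,I,ML=.213,.008,.0041,.16*.151
T=.125
def mats(M): # state th,w,b ; inputs phi, phidot (phi ramps)
    A=np.zeros((5,5));A[0,1]=1;A[1]=[(M-K)/I,-C/I,K/I,K/I,C/I];A[3,4]=1
    return A
def step(M,t):return expm(mats(M)*t)
def sim(S,ups,ufs,M,dt=T):
    """S: th,w,b,phi,v ; returns final state and th per row"""
    E=step(M,dt);th=[]
    for up,uf in zip(ups,ufs):
        v=up/dt;S=S.copy();S[1]-=ML/I*(v-S[4])
        z=E@np.array([S[0],S[1],S[2],S[3],uf/dt]);S=np.array([z[0],z[1],S[2],S[3]+uf,v]);th.append(z[0])
    return S,np.array(th)
def plan(S,D,N,M,tail=12,wp=.25,thref=0):
    """least squares over rows: tilts (N+tail), shifts (N)"""
    n=N+tail
    def cost(x):
        uf=x[:n];up=np.r_[x[n:],0*uf[N:]]
        Sf,th=sim(S,up,uf,M);phi=S[3]+np.cumsum(uf)
        v=np.r_[S[4],up/T]
        return np.r_[(th-thref)/.02,(phi+S[2])[-1]/.01,phi/.06,uf/.02,np.diff(v)/.08*wp*4,(up.sum()-D)*5000,Sf[1]/.02,Sf[0]/.005]
    n2=n+N;c0=cost(np.zeros(n2));J=np.array([cost(e)-c0 for e in np.eye(n2)]).T
    x=np.linalg.lstsq(J,-c0,rcond=None)[0]
    return x[:N],x[n:]
def rows(st,upx,upy,upz,ufx,ufy,yaw,grip=0):
    """rounded TCP rows; updates st with what they really do"""
    r=np.array(st['r']);out=[];ex=[];px=py=0;fx=fy=0
    tgt=np.zeros(3);ach=np.zeros(3);rt=np.zeros(3);ra=np.zeros(3)
    for a,b,c,f,g,w in zip(upx,upy,upz,ufx,ufy,yaw):
        rt+=np.degrees([-g,f,w]);dr=np.round((rt-ra)*20)/20;ra+=dr
        q=Ro.from_rotvec(dr,degrees=True).as_matrix();r2=q@r
        tgt+=[a,b,c];d=tgt-ach-(r2-r);d=np.round(d*2000)/2000
        e=d+(r2-r);ach+=e;r=r2
        out.append([float(v) for v in np.round(d*1000,1)]+[float(v) for v in np.round(dr,2)]+[grip])
        ex.append([e[0],e[1],e[2],np.radians(dr[1]),-np.radians(dr[0])])
    st['r']=r.tolist();st['piv']=(np.array(st['piv'])+ach).tolist()
    return out,ex
Q=np.diag([1e-6,4e-4,2e-7]);
def kfpred(kf,up,uf,M,dt):
    S=np.array(kf['S']);P=np.array(kf['P']);S,_=sim(S,[up],[uf],M,dt);F=step(M,dt)[:3,:3]
    kf['P']=(F@P@F.T+Q*dt/.1).tolist();kf['S']=S.tolist()
def kfupd(kf,z,sig=.008):
    S=np.array(kf['S']);P=np.array(kf['P']);H=np.array([1,0,0.]);k=P@H/(P[0,0]+sig**2)
    S[:3]+=k*(z-S[0]);kf['S']=S.tolist();kf['P']=(P-np.outer(k,H@P)).tolist()
def look(st,name=None,upd=True):
    m=robot.camera_model("scene");im=np.ascontiguousarray(robot.read_camera("scene")[:,:,::-1])
    if name:cv2.imwrite(name,im)
    piv=np.array(st['piv']);kx,ky=st['kx'],st['ky']
    th=np.array([kx['S'][0],ky['S'][0]]);L=.264
    tip=piv+[L*np.sin(th[0]),L*np.sin(th[1]),L*np.sqrt(1-(np.sin(th)**2).sum())]
    p=proj(m,tip)[0];f=im.astype(int)
    mk=((f[:,:,1]-f[:,:,2]>18)&(f[:,:,0]-f[:,:,2]>10)&(f[:,:,1]>60)).astype(np.uint8)
    mk=cv2.morphologyEx(mk,cv2.MORPH_OPEN,np.ones((3,3)))
    n,l,sta,c=cv2.connectedComponentsWithStats(mk)
    cand=sorted([(np.hypot(*(c[i]-p)),sta[i][4],c[i]) for i in range(1,n) if np.hypot(*(c[i]-p))<30 and sta[i][4]>8],key=lambda t:t[0])
    z=None
    if cand:
        q=cand[0][2];X=onz(m,q,tip[2])[0]-piv;z=np.arcsin(X[:2]/L)
        if upd:kfupd(kx,z[0]);kfupd(ky,z[1])
    print('pred',p.round(1),'cands',[(round(a,1),int(b),d.round(1).tolist()) for a,b,d in cand[:3]],'lean',None if z is None else z.round(3))
    for k in(kx,ky):kfpred(k,0,0,st['M'],.05)
    st['log'].append(['z',None if z is None else z.tolist()])
    return im
def apply(st,ex):
    for e in ex:
        kfpred(st['kx'],e[0],e[3],st['M'],T);kfpred(st['ky'],e[1],e[4],st['M'],T);st['log'].append(['r',e])
def load():return json.load(open('st.json'))
def save(s):json.dump(s,open('st.json','w'))
def show(st):
    o=robot.get_obs();R=Ro.from_euler('xyz',o['eef_rot'],degrees=True)
    pm=o['ee_pos']+np.array(st['r'])
    R0=Ro.from_matrix(st['R0']) 
    print('t',o['clock'],'piv',np.round(st['piv'],4),'meas',pm.round(4),'rot deg',np.degrees((R*R0.inv()).as_rotvec()).round(2),'F',o['force'].round(1),'kx',np.round(st['kx']['S'],3),'ky',np.round(st['ky']['S'],3))
def go(st,Dx,Dy,Dz,N,yaw=0,thx=0,thy=0,wp=.25):
    fx,px=plan(np.array(st['kx']['S']),Dx,N,st['M'],thref=thx,wp=wp);fy,py=plan(np.array(st['ky']['S']),Dy,N,st['M'],thref=thy,wp=wp)
    out,ex=rows(st,px,py,[Dz/N]*N,fx,fy,[np.radians(yaw)/N]*N)
    for k,j,g in(('kx',0,3),('ky',1,4)):
        _,th=sim(np.array(st[k]['S']),[e[j] for e in ex],[e[g] for e in ex],st['M']);print(k,'th',th.round(3),'phi',np.degrees(st[k]['S'][3]+np.cumsum([e[g] for e in ex])).round(1))
    apply(st,ex);save(st);print(out)
E
python3 - <<'E'
from ctl import *
P0=np.diag([.008**2,.03**2,.01**2]).tolist()
o=robot.get_obs();R0=Ro.from_euler('xyz',[180,0,86.6],degrees=True).as_matrix().tolist()
st=dict(r=[.1565,-.008,.0095],piv=[.6475,.238,.042],M=.237,R0=R0,log=[],kx=dict(S=[.049,0,0,0,0],P=P0),ky=dict(S=[0,0,0,0,0],P=P0))
look(st,upd=False);st['kx']['S']=[.049,0,0,0,0];st['ky']['S']=[0]*5;save(st);show(st)
# dry test of extraction plan
s2=json.loads(json.dumps(st))
for N,D in((8,-.075),(8,-.05)):
    fx,px=plan(np.array(s2['kx']['S']),D,N,.237,thref=-.01);S,th=sim(np.array(s2['kx']['S']),px,fx,.237)
    print('p',(np.cumsum(px)*1000).round(1),'phi',np.degrees(np.cumsum(fx)).round(1),'th',th.round(3),'V gap',((.049-th)*235-np.cumsum(px)*1000).round(1),S)
E
```

```text
pred [346.7 200.7] cands [(np.float64(0.7), 12, [346.5, 200.0]), (np.float64(22.1), 9, [333.0, 218.0])] lean [ 0.042 -0.002]
t 3.65 piv [0.6475 0.238  0.042 ] meas [0.6475 0.238  0.0423] rot deg [0.05 0.06 0.05] F [-3.7  1.7  6.5] kx [0.049 0.    0.    0.    0.   ] ky [0 0 0 0 0]
p [  7.5   5.7  -3.5 -17.4 -33.5 -49.5 -63.8 -75. ] phi [-1.9 -2.4 -2.1 -1.3 -0.2  0.9  1.7  2.1] th [ 0.003 -0.009 -0.01  -0.009 -0.008 -0.007 -0.002  0.009] V gap [ 3.3  8.  17.3 30.9 47.  62.8 75.8 84.4] [ 0.00914236  0.19248703  0.          0.03593881 -0.08989831]
p [  7.9   7.8   1.6  -8.2 -19.8 -31.4 -41.8 -50. ] phi [-1.4 -1.8 -1.6 -1.  -0.2  0.6  1.3  1.5] th [ 0.003 -0.01  -0.01  -0.009 -0.009 -0.008 -0.004  0.004] V gap [ 2.9  6.  12.3 21.9 33.4 44.8 54.3 60.5] [ 0.00411312  0.14079878  0.          0.02644227 -0.06581674]
```

Call:
apply_moves:
  rows:
    - [[0,0,2,0,0,0,0],[0,0,2,0,0,0,0],[0,0,2,0,0,0,0],[0,0,2,0,0,0,0],[0,0,0,0,0,0,0],[0,0,0,0,0,0,0]]

```text
clock: 4.4
ee_pos: [0.4916, 0.2451, 0.0403]
eef_rot: [-180.0, 0.0, 86.6]
force: [-0.2, 1.6, -5.2]
gripper_width: 0.0144
gripper_force: 117.0
```

Run:
```python
from ctl import *
st=load();st['piv'][2]+=.008;show(st);look(st,'pics/s3.png',upd=False);st['kx']['S']=[.049,0,0,0,0];st['ky']['S']=[0]*5;save(st)
im=robot.read_camera("wrist")[:,:,::-1];cv2.imwrite("pics/w3.png",im)
```

```text
t 4.4 piv [0.6475 0.238  0.05  ] meas [0.6481 0.2371 0.0498] rot deg [-0.01  0.   -0.  ] F [-0.2  1.6 -5.2] kx [0.049 0.    0.    0.    0.   ] ky [0 0 0 0 0]
pred [347.3 199.2] cands [(np.float64(0.4), 9, [347.0, 199.0]), (np.float64(23.0), 9, [329.0, 213.0])] lean [ 0.048 -0.003]
```

Run:
```python
from ctl import *
st=load()
for wp in(.25,.6,1.2):
  fx,px=plan(np.array(st['kx']['S']),-.06,8,.237,thref=-.01,wp=wp);S,th=sim(np.array(st['kx']['S']),px,fx,.237)
  print('p',(np.cumsum(px)*1000).round(1),'phi',np.degrees(np.cumsum(fx)).round(1),'th',th.round(3),S.round(3))
st['kx']['S'][0]=.048;st['ky']['S'][0]=-.001
go(st,-.06,0,0,8,thx=-.01,wp=.6)
```

```text
p [  7.7   7.   -0.4 -11.9 -25.3 -38.7 -50.6 -60. ] phi [-1.6 -2.  -1.8 -1.1 -0.2  0.7  1.5  1.7] th [ 0.003 -0.01  -0.01  -0.009 -0.009 -0.008 -0.003  0.006] [ 0.006  0.161  0.     0.03  -0.075]
p [  3.7   2.6  -4.3 -15.5 -28.6 -41.6 -52.7 -60. ] phi [-2.1 -2.2 -1.6 -0.8  0.1  0.9  1.5  1.6] th [ 0.023  0.003 -0.007 -0.01  -0.01  -0.007 -0.002  0.001] [ 0.001  0.11   0.     0.028 -0.058]
p [ -0.1  -3.7 -11.2 -21.8 -33.7 -45.1 -54.4 -60. ] phi [-2.8 -2.4 -1.3 -0.3  0.5  1.1  1.4  1.4] th [ 0.04   0.021  0.003 -0.008 -0.011 -0.009 -0.004 -0.002] [-0.002  0.085  0.     0.024 -0.045]
kx th [ 0.023  0.002 -0.008 -0.01  -0.012 -0.007 -0.004 -0.002] phi [-2.  -2.2 -1.6 -0.8  0.1  0.9  1.5  1.6]
ky th [-0.001 -0.001 -0.001 -0.002 -0.002 -0.002 -0.003 -0.004] phi [0. 0. 0. 0. 0. 0. 0. 0.]
[[4.0, -0.0, -5.5, -0.0, -2.05, 0.0, 0], [-1.0, -0.0, -0.5, -0.0, -0.15, 0.0, 0], [-7.0, -0.0, 1.5, -0.0, 0.55, 0.0, 0], [-11.5, -0.0, 2.0, -0.0, 0.8, 0.0, 0], [-13.0, -0.0, 2.5, -0.0, 0.9, 0.0, 0], [-13.5, -0.0, 2.5, 0.0, 0.85, 0.0, 0], [-11.0, -0.0, 1.5, 0.0, 0.6, 0.0, 0], [-7.0, -0.0, 0.5, 0.0, 0.1, 0.0, 0]]
```

Call:
apply_moves:
  rows:
    - [[4.0,0,-5.5,0,-2.05,0,0],[-1.0,0,-0.5,0,-0.15,0,0],[-7.0,0,1.5,0,0.55,0,0],[-11.5,0,2.0,0,0.8,0,0],[-13.0,0,2.5,0,0.9,0,0],[-13.5,0,2.5,0,0.85,0,0],[-11.0,0,1.5,0,0.6,0,0],[-7.0,0,0.5,0,0.1,0,0]]

```text
clock: 5.5
ee_pos: [0.4311, 0.2452, 0.045]
eef_rot: [-178.4, 0.1, 86.6]
force: [-0.3, 0.6, -5.4]
gripper_width: 0.0143
gripper_force: 117.9
```

Run:
```python
from ctl import *
st=load();show(st);look(st,'pics/s4.png');look(st);show(st)
go(st,-.02,0,.008,4)
```

```text
t 5.5 piv [0.5877 0.238  0.0501] meas [0.5878 0.2372 0.0501] rot deg [0.01 1.61 0.01] F [-0.3  0.6 -5.4] kx [-0.002  0.093  0.     0.028 -0.056] ky [-0.004 -0.006  0.     0.     0.   ]
pred [347.9 175.4] cands [(np.float64(15.3), 15, [350.6, 190.4])] lean [0.172 0.029]
pred [350.5 192.1] cands [(np.float64(1.0), 15, [351.4, 191.6])] lean [0.174 0.04 ]
t 5.6 piv [0.5877 0.238  0.0501] meas [0.5874 0.2372 0.0499] rot deg [-0.    1.65  0.04] F [ 0.8 -0.4 -4.5] kx [0.192 0.354 0.006 0.028 0.   ] ky [0.041 0.088 0.001 0.    0.   ]
kx th [0.055 0.018 0.039 0.101] phi [-7.1 -7.1 -3.3  1. ]
ky th [0.012 0.002 0.007 0.016] phi [-1.4 -1.3 -0.6  0.1]
[[33.0, 7.0, -21.5, 1.35, -8.7, 0.0, 0], [2.0, 1.5, 2.0, -0.05, -0.05, 0.0, 0], [-22.0, -3.5, 12.0, -0.65, 3.85, 0.0, 0], [-33.0, -5.0, 13.5, -0.75, 4.25, 0.0, 0]]
```

```bash
python3 -c "
import cv2
s=cv2.imread('pics/s4.png');cv2.imwrite('pics/v4.png',cv2.resize(s[150:260,295:395],(545,600),interpolation=cv2.INTER_CUBIC))"
```

```text
(no output)
```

View pics/v4.png

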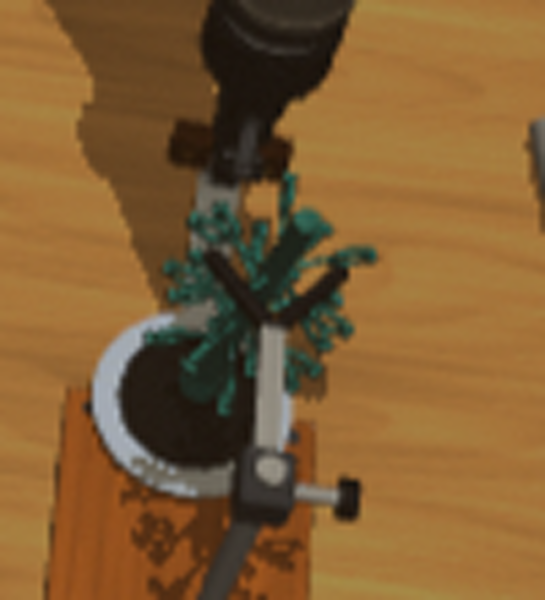

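```bash
sed -i 's#phi/.06#phi/st_phi#; s#^T=.125#T=.125;st_phi=.06#' ctl.py
python3 - <<'E'
import ctl
from ctl import *
st=load()
# undo the unused plan: rebuild from log
S=json.load(open('st.json'));n=4
ex=[e[1] for e in S['log'][-n:]];S['log']=S['log'][:-n]
S['piv']=[.5877,.238,.0501]
S['r']=(Ro.from_euler('y',1.6,degrees=True).as_matrix()@np.array([.1565,-.008,.0095])).tolist()
# refilter: unknown M/b; measured state
P=np.diag([.005**2,.12**2,.01**2]).tolist()
S['kx']=dict(S=[.180,.15,.006,.028,0],P=P);S['ky']=dict(S=[.037,.05,.001,0,0],P=P);save(S)
for ph in(.06,.03):
  ctl.st_phi=ph
  for D in(.02,.04):
    s=load();print(ph,D);save0=ctl.save;ctl.save=lambda x:None
    go(s,D,0.005,.006,4,wp=.25);print(s['kx']['S'],np.array(s['r'])-[.1565,-.008,.0095]);ctl.save=save0
E
```

```text
0.06 0.02
kx th [0.043 0.006 0.016 0.044] phi [-3.3 -3.8 -2.3 -0.4]
ky th [0.01  0.002 0.004 0.007] phi [-0.8 -0.8 -0.4 -0.1]
[[30.0, 6.0, -12.0, 0.75, -4.95, 0.0, 0], [9.0, 2.0, 0.0, 0.0, -0.5, 0.0, 0], [-6.0, -1.0, 6.0, -0.3, 1.55, 0.0, 0], [-12.5, -2.0, 6.5, -0.4, 1.9, 0.0, 0]]
[0.04367785083471203, 0.19923311320225, 0.006, -0.006906585039886608, -0.09651175292247852] [-6.81138603e-05  3.00919502e-05  1.08515774e-03]
0.06 0.04
kx th [0.041 0.003 0.008 0.023] phi [-2.1 -2.8 -2.1 -1. ]
ky th [0.01  0.002 0.004 0.007] phi [-0.8 -0.8 -0.4 -0.1]
[[31.0, 6.0, -8.5, 0.75, -3.7, 0.0, 0], [13.0, 2.0, -0.5, 0.0, -0.7, 0.0, 0], [1.0, -1.0, 3.5, -0.3, 0.65, 0.0, 0], [-4.5, -2.0, 4.5, -0.4, 1.15, 0.0, 0]]
[0.02279061276810713, 0.07444771732679391, 0.006, -0.01737856055185258, -0.03379013798766058] [-1.86610749e-04  4.81404354e-05  2.72261307e-03]
0.03 0.02
kx th [0.043 0.006 0.018 0.047] phi [-3.4 -3.7 -2.2 -0.4]
ky th [0.008 0.003 0.001 0.008] phi [-0.8 -0.8 -0.4 -0.1]
[[30.0, 6.5, -12.0, 0.75, -5.0, 0.0, 0], [9.0, 1.5, 0.5, -0.0, -0.3, 0.0, 0], [-6.0, -0.5, 5.5, -0.35, 1.45, 0.0, 0], [-12.5, -2.5, 6.5, -0.3, 1.8, 0.0, 0]]
[0.046512541295006454, 0.2087058673873291, 0.006, -0.007779249665883746, -0.09669532564137953] [-7.74412872e-05  2.01434025e-05  1.21471019e-03]
0.03 0.04
kx th [0.04  0.002 0.006 0.022] phi [-2.2 -2.7 -2.  -1. ]
ky th [0.01  0.002 0.004 0.008] phi [-0.8 -0.8 -0.4 -0.1]
[[31.0, 6.0, -9.0, 0.75, -3.8, 0.0, 0], [13.0, 2.0, 0.0, -0.0, -0.55, 0.0, 0], [1.0, -1.0, 3.5, -0.35, 0.7, 0.0, 0], [-4.5, -2.0, 4.5, -0.3, 1.05, 0.0, 0]]
[0.022015189244167385, 0.08008242855316587, 0.006, -0.01737856055185256, -0.03400227352146908] [-1.86763621e-04  3.45023518e-05  2.71568581e-03]
```

Call:
apply_moves:
  rows:
    - [[31,6,-8.5,0.75,-3.7,0,0],[13,2,-0.5,0,-0.7,0,0],[1,-1,3.5,-0.3,0.65,0,0],[-4.5,-2,4.5,-0.4,1.15,0,0]]

```text
clock: 6.1
ee_pos: [0.4719, 0.2498, 0.0442]
eef_rot: [179.1, -0.1, 86.6]
force: [0.4, -0.2, -4.9]
gripper_width: 0.0144
gripper_force: 117.7
```

Run:
```python
import ctl
from ctl import *
st=load();sv=ctl.save;go(st,.04,.005,.006,4);print('---')
show(st);look(st);look(st);show(st)
st['pre']=None;save(st)
ctl.save=lambda x:None
for D in(0,-.02):
  s=json.loads(json.dumps(st));go(s,D,0,0,4);print(D,np.round(s['kx']['S'],3))
```

```text
kx th [0.041 0.003 0.008 0.023] phi [-2.1 -2.8 -2.1 -1. ]
ky th [0.01  0.002 0.004 0.007] phi [-0.8 -0.8 -0.4 -0.1]
[[31.0, 6.0, -8.5, 0.75, -3.7, 0.0, 0], [13.0, 2.0, -0.5, 0.0, -0.7, 0.0, 0], [1.0, -1.0, 3.5, -0.3, 0.65, 0.0, 0], [-4.5, -2.0, 4.5, -0.4, 1.15, 0.0, 0]]
---
t 6.1 piv [0.6278 0.243  0.0562] meas [0.6282 0.2419 0.0564] rot deg [ 0.   -0.89 -0.  ] F [ 0.4 -0.2 -4.9] kx [ 0.023  0.074  0.006 -0.017 -0.034] ky [ 0.007  0.027  0.001 -0.001 -0.015]
pred [350.9 189.5] cands [(np.float64(4.5), 12, [350.5, 194.0])] lean [0.075 0.005]
pred [350.1 194.2] cands [(np.float64(1.3), 12, [349.5, 193.0]), (np.float64(22.6), 9, [335.0, 211.0])] lean [ 0.064 -0.004]
t 6.2 piv [0.6278 0.243  0.0562] meas [0.6285 0.2421 0.0567] rot deg [ 0.06 -0.97  0.  ] F [ 0.5 -0.1 -4.9] kx [ 0.068 -0.009  0.009 -0.017  0.   ] ky [-0.006 -0.08  -0.    -0.001  0.   ]
kx th [0.016 0.001 0.006 0.014] phi [-1.9 -1.6 -0.9 -0.2]
ky th [-0.003 -0.002 -0.001 -0.005] phi [ 0.5  0.5  0.3 -0. ]
[[9.0, -2.0, -2.5, -0.6, -0.95, 0.0, 0], [1.0, -0.5, 0.5, 0.0, 0.3, 0.0, 0], [-4.5, 0.5, 2.0, 0.25, 0.75, 0.0, 0], [-5.5, 2.0, 2.0, 0.3, 0.7, 0.0, 0]]
0 [ 0.014  0.076  0.009 -0.003 -0.043]
kx th [0.018 0.006 0.014 0.035] phi [-3.2 -2.7 -1.   0.5]
ky th [-0.003 -0.002 -0.001 -0.005] phi [ 0.5  0.5  0.3 -0. ]
[[8.0, -2.0, -6.0, -0.6, -2.2, 0.0, 0], [-3.5, -0.5, 1.5, 0.0, 0.5, 0.0, 0], [-11.0, 0.5, 4.5, 0.25, 1.65, 0.0, 0], [-13.5, 2.0, 4.0, 0.3, 1.5, 0.0, 0]]
-0.02 [ 0.035  0.207  0.009  0.008 -0.106]
```

```bash
sed -i 's#(th-thref)/.02#(th-thref)/.03#; s#(up.sum()-D)\*5000#(up.sum()-D)*5000,up[N-1]/.002#' ctl.py
python3 - <<'E'
import ctl
from ctl import *
st=load();ctl.save=lambda x:None
for N,D,wp in((4,0,.8),(4,-.01,.8),(5,-.02,.8)):
  s=json.loads(json.dumps(st));go(s,D,0,0,N,wp=wp);print(N,D,wp,np.round(s['kx']['S'],3))
E
```

```text
kx th [0.053 0.037 0.021 0.009] phi [-2.  -1.6 -0.8 -0.3]
ky th [-0.011 -0.012 -0.008 -0.005] phi [0.5 0.5 0.3 0. ]
[[2.0, -0.5, -3.0, -0.6, -1.05, 0.0, 0], [0.0, -0.0, 1.5, 0.05, 0.45, 0.0, 0], [-1.0, 0.0, 2.0, 0.2, 0.75, 0.0, 0], [-1.0, 0.5, 1.5, 0.25, 0.55, 0.0, 0]]
4 0 0.8 [ 0.009 -0.072  0.009 -0.005 -0.007]
kx th [0.062 0.05  0.04  0.018] phi [-2.7 -2.  -0.9 -0.1]
ky th [-0.011 -0.012 -0.008 -0.005] phi [0.5 0.5 0.3 0. ]
[[-0.0, -0.5, -4.5, -0.6, -1.7, 0.0, 0], [-3.0, -0.0, 1.5, 0.05, 0.65, 0.0, 0], [-5.0, 0.0, 3.0, 0.2, 1.15, 0.0, 0], [-2.0, 0.5, 2.5, 0.25, 0.8, 0.0, 0]]
4 -0.01 0.8 [ 0.018 -0.123  0.009 -0.002 -0.015]
kx th [0.061 0.046 0.035 0.027 0.007] phi [-3.  -2.5 -1.1 -0.   0.5]
ky th [-0.011 -0.01  -0.007 -0.005 -0.004] phi [ 0.5  0.5  0.3  0.1 -0. ]
[[0.0, -0.5, -5.5, -0.55, -2.05, 0.0, 0], [-3.5, -0.5, 1.5, -0.0, 0.55, 0.0, 0], [-7.0, 0.0, 3.5, 0.2, 1.35, 0.0, 0], [-7.0, 0.5, 3.0, 0.2, 1.1, 0.0, 0], [-2.5, 0.5, 1.5, 0.15, 0.5, 0.0, 0]]
5 -0.02 0.8 [ 0.007 -0.084  0.009  0.008 -0.019]
```

Call:
apply_moves:
  rows:
    - [[2,-0.5,-3,-0.6,-1.05,0,0],[0,0,1.5,0.05,0.45,0,0],[-1,0,2,0.2,0.75,0,0],[-1,0.5,1.5,0.25,0.55,0,0]]

```text
clock: 6.7
ee_pos: [0.4724, 0.2502, 0.0461]
eef_rot: [179.7, 0.0, 86.6]
force: [1.1, 0.2, -5.3]
gripper_width: 0.0143
gripper_force: 117.9
```

```bash
cat >> ctl.py <<'E'
def fit(st):
    """fit M and tilt bias over the log (free part)"""
    from scipy.optimize import least_squares
    L=st['log'][st.get('l0',0):]
    def res(p,full=False):
        M=p[0];out=[]
        S=[np.array([p[1],p[2],p[3],st['f0'][0],0]),np.array([p[4],p[5],p[6],st['f0'][1],0])]
        for k,e in L:
            if k=='z':
                if e is not None:
                    out+=[(e[0]-S[0][0])/.008,(e[1]-S[1][0])/.008]
                S=[sim(s,[0],[0],M,.05)[0] for s in S]
            else: S=[sim(S[j],[e[j]],[e[3+j]],M)[0] for j in(0,1)]
        if full:return out,S
        return np.r_[out,(M-.237)/.012,p[3]/.02,p[6]/.02]
    z=next(e for k,e in L if k=='z')
    r=least_squares(res,[.237,z[0],0,.005,z[1],0,0]);out,S=res(r.x,True)
    cov=np.linalg.inv(r.jac.T@r.jac)
    print('fit M %.4f+-%.4f bx %.4f by %.4f'%(r.x[0],cov[0,0]**.5,r.x[3],r.x[6]),'res',np.round(np.array(out)*.008,3).tolist(),'S',[s.round(3).tolist() for s in S])
    return r.x,S
def usefit(st):
    x,S=fit(st);st['M']=float(x[0]);st['kx']['S']=S[0].tolist();st['ky']['S']=S[1].tolist()
def options(st,opts):
    import ctl
    sv=ctl.save;ctl.save=lambda x:None
    for o in opts:
        s=json.loads(json.dumps(st));print(o);ctl.go(s,*o[:5],**o[5]);print('  end',np.round(s['kx']['S'],3),np.round(s['ky']['S'],3))
    ctl.save=sv
E
python3 - <<'E'
from ctl import *
st=load();print([ (i,e[0]) for i,e in enumerate(st['log'])])
st['l0']=len(st['log'])-8;st['f0']=[.028,0];
go(st,0,0,0,4,wp=.8);print('---')
print([e[0] for e in st['log'][st['l0']:]])
show(st);look(st);look(st);show(st);save(st);fit(st)
E
```

```text
[(0, 'z'), (1, 'z'), (2, 'r'), (3, 'r'), (4, 'r'), (5, 'r'), (6, 'r'), (7, 'r'), (8, 'r'), (9, 'r'), (10, 'z'), (11, 'z'), (12, 'r'), (13, 'r'), (14, 'r'), (15, 'r'), (16, 'z'), (17, 'z')]
kx th [0.053 0.037 0.021 0.009] phi [-2.  -1.6 -0.8 -0.3]
ky th [-0.011 -0.012 -0.008 -0.005] phi [0.5 0.5 0.3 0. ]
[[2.0, -0.5, -3.0, -0.6, -1.05, 0.0, 0], [0.0, -0.0, 1.5, 0.05, 0.45, 0.0, 0], [-1.0, 0.0, 2.0, 0.2, 0.75, 0.0, 0], [-1.0, 0.5, 1.5, 0.25, 0.55, 0.0, 0]]
---
['z', 'z', 'r', 'r', 'r', 'r', 'z', 'z', 'r', 'r', 'r', 'r']
t 6.7 piv [0.6279 0.2431 0.0563] meas [0.6289 0.2422 0.0564] rot deg [-0.03 -0.29  0.02] F [ 1.1  0.2 -5.3] kx [ 0.009 -0.072  0.009 -0.005 -0.007] ky [-0.005  0.016 -0.     0.001  0.004]
pred [349.6 188.1] cands [(np.float64(4.2), 9, [350.0, 184.0])] lean [-0.04  -0.003]
pred [350.2 183.1] cands [(np.float64(0.3), 12, [350.5, 183.0])] lean [-0.053  0.002]
t 6.8 piv [0.6279 0.2431 0.0563] meas [0.6292 0.2421 0.0565] rot deg [-0.02 -0.34 -0.01] F [-0.9  0.  -5.6] kx [-0.064 -0.235  0.005 -0.005  0.   ] ky [ 0.003  0.044 -0.     0.001  0.   ]
fit M 0.2368+-0.0115 bx 0.0045 by -0.0003 res [0.001, -0.004, -0.001, 0.005, 0.005, 0.002, -0.005, -0.003, 0.001, -0.001, -0.0, 0.001] S [[-0.065, -0.24, 0.005, -0.005, 0.0], [0.002, 0.04, -0.0, 0.001, 0.0]]
```

Run:
```python
from ctl import *
st=load();usefit(st);save(st)
options(st,[(-.05,0,0,5,dict(wp=.5)),(-.06,0,0,6,dict(wp=.5)),(-.04,0,0,4,dict(wp=.5))])
```

```text
fit M 0.2368+-0.0115 bx 0.0045 by -0.0003 res [0.001, -0.004, -0.001, 0.005, 0.005, 0.002, -0.005, -0.003, 0.001, -0.001, -0.0, 0.001] S [[-0.065, -0.24, 0.005, -0.005, 0.0], [0.002, 0.04, -0.0, 0.001, 0.0]]
(-0.05, 0, 0, 5, {'wp': 0.5})Traceback (most recent call last):
  File "<stdin>", line 3, in <module>
  File "ctl.py", line 109, in options
    s=json.loads(json.dumps(st));print(o);ctl.go(s,*o[:5],**o[5]);print('  end',np.round(s['kx']['S'],3),np.round(s['ky']['S'],3))
                                                            ~^^^
IndexError: tuple index out of range
```

```bash
sed -i 's#\*o\[:5\],\*\*o\[5\]#*o[:4],**o[4]#' ctl.py
python3 - <<'E'
from ctl import *
st=load()
options(st,[(-.05,0,0,5,dict(wp=.5)),(-.06,0,0,6,dict(wp=.5)),(-.04,0,0,4,dict(wp=.5))])
E
```

```text
(-0.05, 0, 0, 5, {'wp': 0.5})
kx th [-0.035 -0.004  0.017  0.024  0.005] phi [-0.5 -0.3  0.3  0.7  0.8]
ky th [0.004 0.002 0.004 0.004 0.003] phi [-0.2 -0.2 -0.1  0.   0.1]
[[-11.5, 0.5, -0.5, 0.25, -0.25, 0.0, 0], [-14.0, 0.5, 0.5, 0.0, 0.25, 0.0, 0], [-13.0, -0.5, 1.5, -0.1, 0.55, 0.0, 0], [-9.5, -0.5, 1.0, -0.1, 0.45, 0.0, 0], [-2.0, 0.0, 0.5, -0.05, 0.1, 0.0, 0]]
  end [ 0.005 -0.076  0.005  0.014 -0.016] [ 0.003 -0.01  -0.     0.001  0.   ]
(-0.06, 0, 0, 6, {'wp': 0.5})
kx th [-0.038 -0.008  0.006  0.017  0.019  0.   ] phi [-0.6 -0.6 -0.1  0.5  0.9  0.9]
ky th [ 0.004  0.002  0.001  0.001  0.001 -0.002] phi [-0.2 -0.2 -0.2 -0.   0.1  0.1]
[[-11.0, 0.5, -1.0, 0.25, -0.35, 0.0, 0], [-14.0, 0.5, 0.0, 0.0, 0.05, 0.0, 0], [-13.0, -0.0, 1.5, -0.05, 0.5, 0.0, 0], [-12.0, -0.5, 1.5, -0.1, 0.6, 0.0, 0], [-8.5, -0.5, 1.0, -0.1, 0.35, 0.0, 0], [-1.5, 0.0, 0.0, -0.0, 0.0, 0.0, 0]]
  end [ 0.    -0.073  0.005  0.015 -0.012] [-0.002 -0.015 -0.     0.001  0.   ]
(-0.04, 0, 0, 4, {'wp': 0.5})
kx th [-0.031  0.008  0.026  0.009] phi [-0.2  0.1  0.6  0.7]
ky th [0.004 0.005 0.006 0.004] phi [-0.2 -0.2 -0.1  0. ]
[[-12.0, 0.5, 0.0, 0.25, 0.05, 0.0, 0], [-14.5, -0.0, 1.0, 0.0, 0.35, 0.0, 0], [-11.0, -0.5, 1.5, -0.1, 0.45, 0.0, 0], [-2.5, 0.0, 0.0, -0.1, 0.15, 0.0, 0]]
  end [ 0.009 -0.064  0.005  0.012 -0.02 ] [ 0.004 -0.015 -0.     0.     0.   ]
```

Taking the 5-row option.

Call:
apply_moves:
  rows:
    - [[-11.5,0.5,-0.5,0.25,-0.25,0,0],[-14,0.5,0.5,0,0.25,0,0],[-13,-0.5,1.5,-0.1,0.55,0,0],[-9.5,-0.5,1,-0.1,0.45,0,0],[-2,0,0.5,-0.05,0.1,0,0]]

```text
clock: 7.42
ee_pos: [0.4215, 0.2503, 0.049]
eef_rot: [-179.2, 0.1, 86.7]
force: [-1.1, 0.3, -5.3]
gripper_width: 0.0145
gripper_force: 117.6
```

```bash
cat > cyc.py <<'E'
from ctl import *
def cyc(last,opts,k=2):
    st=load();go(st,*last[:4],**last[4]);print('---')
    for _ in range(k):look(st)
    usefit(st);save(st);show(st);options(st,opts)
E
python3 - <<'E'
from cyc import *
cyc((-.05,0,0,5,dict(wp=.5)),[(-.04,0,.01,5,dict(wp=.5)),(-.05,-.02,.01,6,dict(wp=.5))])
E
```

```text
kx th [-0.035 -0.004  0.017  0.024  0.005] phi [-0.5 -0.3  0.3  0.7  0.8]
ky th [0.004 0.002 0.004 0.004 0.003] phi [-0.2 -0.2 -0.1  0.   0.1]
[[-11.5, 0.5, -0.5, 0.25, -0.25, 0.0, 0], [-14.0, 0.5, 0.5, 0.0, 0.25, 0.0, 0], [-13.0, -0.5, 1.5, -0.1, 0.55, 0.0, 0], [-9.5, -0.5, 1.0, -0.1, 0.45, 0.0, 0], [-2.0, 0.0, 0.5, -0.05, 0.1, 0.0, 0]]
---
pred [351. 172.] cands [(np.float64(2.5), 12, [353.5, 172.0])] lean [0.001 0.028]
pred [353.7 171.5] cands [(np.float64(1.0), 12, [354.5, 172.0])] lean [-0.001  0.038]
fit M 0.2377+-0.0056 bx 0.0045 by 0.0006 res [0.001, -0.005, -0.001, 0.005, 0.005, 0.005, -0.004, -0.0, 0.0, -0.004, -0.001, -0.002, -0.003, -0.003, 0.003, 0.004] S [[-0.008, -0.057, 0.004, 0.014, 0.0], [0.037, 0.068, 0.001, 0.001, 0.0]]
t 7.525 piv [0.5781 0.2431 0.0563] meas [0.579  0.2425 0.0564] rot deg [-0.03  0.75  0.04] F [ 0.1  0.2 -4.7] kx [-0.008 -0.057  0.004  0.014  0.   ] ky [0.037 0.068 0.001 0.001 0.   ]
(-0.04, 0, 0.01, 5, {'wp': 0.5})
kx th [0.008 0.023 0.034 0.041 0.015] phi [-1.8 -1.9 -0.8  0.3  0.9]
ky th [0.027 0.016 0.013 0.011 0.005] phi [-1.1 -1.  -0.5 -0.1  0.2]
[[-4.5, 3.0, -5.0, 1.15, -2.6, 0.0, 0], [-9.0, 1.5, 2.0, -0.1, -0.1, 0.0, 0], [-12.0, -1.5, 4.5, -0.45, 1.05, 0.0, 0], [-11.5, -2.0, 5.0, -0.45, 1.15, 0.0, 0], [-3.0, -1.0, 3.5, -0.3, 0.55, 0.0, 0]]
  end [ 0.015 -0.119  0.004  0.015 -0.023] [ 0.005 -0.028  0.001  0.003 -0.008]
(-0.05, -0.02, 0.01, 6, {'wp': 0.5})
kx th [0.002 0.012 0.018 0.025 0.03  0.005] phi [-1.8 -2.1 -1.2 -0.   0.9  1.1]
ky th [0.031 0.021 0.016 0.018 0.021 0.004] phi [-1.8 -1.8 -1.  -0.1  0.5  0.8]
[[-3.5, 2.0, -5.0, 1.8, -2.6, 0.0, 0], [-8.0, -1.0, 0.5, 0.05, -0.3, 0.0, 0], [-11.5, -5.0, 4.0, -0.8, 0.85, 0.0, 0], [-13.0, -7.5, 5.0, -0.9, 1.2, 0.0, 0], [-11.5, -7.0, 4.0, -0.65, 0.9, 0.0, 0], [-2.5, -1.5, 2.0, -0.25, 0.25, 0.0, 0]]
  end [ 0.005 -0.099  0.004  0.019 -0.02 ] [ 0.004 -0.068  0.001  0.014 -0.012]
```

Run:
```python
from cyc import *
options(load(),[(-.03,-.05,.003,6,dict(wp=.5)),(-.03,-.06,.003,7,dict(wp=.6))])
```

```text
(-0.03, -0.05, 0.003, 6, {'wp': 0.5})
kx th [-0.     0.008  0.011  0.017  0.019  0.004] phi [-0.9 -1.3 -0.8 -0.1  0.4  0.6]
ky th [0.037 0.029 0.027 0.033 0.039 0.009] phi [-3.  -3.  -1.6  0.1  1.2  1.6]
[[-2.5, 0.0, -4.0, 3.05, -1.75, 0.0, 0], [-5.0, -5.5, -0.5, -0.0, -0.35, 0.0, 0], [-6.5, -12.0, 1.5, -1.4, 0.45, 0.0, 0], [-8.0, -15.5, 2.5, -1.65, 0.7, 0.0, 0], [-6.5, -14.0, 1.5, -1.2, 0.5, 0.0, 0], [-1.5, -3.5, 1.0, -0.4, 0.2, 0.0, 0]]
  end [ 0.004 -0.057  0.004  0.01  -0.012] [ 0.009 -0.11   0.001  0.029 -0.028]
(-0.03, -0.06, 0.003, 7, {'wp': 0.6})
kx th [-0.002  0.005  0.006  0.008  0.009  0.011  0.003] phi [-0.7 -1.1 -0.9 -0.4  0.1  0.4  0.4]
ky th [0.037 0.029 0.02  0.017 0.02  0.023 0.002] phi [-2.8 -3.  -1.9 -0.4  0.9  1.6  1.6]
[[-2.0, 0.0, -3.5, 2.9, -1.5, 0.0, 0], [-4.0, -5.0, -0.5, 0.15, -0.4, 0.0, 0], [-5.0, -10.5, 1.0, -1.1, 0.2, 0.0, 0], [-6.5, -14.5, 1.5, -1.45, 0.5, 0.0, 0], [-6.0, -15.0, 1.5, -1.3, 0.5, 0.0, 0], [-5.0, -12.0, 1.5, -0.7, 0.3, 0.0, 0], [-1.5, -3.5, 0.0, -0.05, 0.0, 0.0, 0]]
  end [ 0.003 -0.017  0.004  0.007 -0.012] [ 0.002 -0.054  0.001  0.028 -0.028]
```

Call:
apply_moves:
  rows:
    - [[-2,0,-3.5,2.9,-1.5,0,0],[-4,-5,-0.5,0.15,-0.4,0,0],[-5,-10.5,1,-1.1,0.2,0,0],[-6.5,-14.5,1.5,-1.45,0.5,0,0],[-6,-15,1.5,-1.3,0.5,0,0],[-5,-12,1.5,-0.7,0.3,0,0],[-1.5,-3.5,0,-0.05,0,0,0]]

```text
clock: 8.4
ee_pos: [0.392, 0.1888, 0.0504]
eef_rot: [-179.7, 1.6, 86.6]
force: [0.6, -0.2, -5.6]
gripper_width: 0.0144
gripper_force: 117.9
```

Run:
```python
from cyc import *
cyc((-.03,-.06,.003,7,dict(wp=.6)),[(.01,-.08,.02,7,dict(wp=.6,yaw=-1)),(.005,-.07,.02,8,dict(wp=.6,yaw=-1))])
```

```text
kx th [-0.002  0.005  0.006  0.008  0.009  0.011  0.003] phi [-0.7 -1.1 -0.9 -0.4  0.1  0.4  0.4]
ky th [0.037 0.029 0.02  0.017 0.02  0.023 0.002] phi [-2.8 -3.  -1.9 -0.4  0.9  1.6  1.6]
[[-2.0, 0.0, -3.5, 2.9, -1.5, 0.0, 0], [-4.0, -5.0, -0.5, 0.15, -0.4, 0.0, 0], [-5.0, -10.5, 1.0, -1.1, 0.2, 0.0, 0], [-6.5, -14.5, 1.5, -1.45, 0.5, 0.0, 0], [-6.0, -15.0, 1.5, -1.3, 0.5, 0.0, 0], [-5.0, -12.0, 1.5, -0.7, 0.3, 0.0, 0], [-1.5, -3.5, 0.0, -0.05, 0.0, 0.0, 0]]
---
pred [329.1 159.3] cands [(np.float64(11.1), 9, [340.0, 161.0])] lean [0.007 0.114]
pred [340.  161.1] cands [(np.float64(1.0), 9, [341.0, 161.0])] lean [0.001 0.125]
fit M 0.2461+-0.0045 bx 0.0042 by 0.0014 res [-0.001, -0.006, 0.0, 0.006, 0.011, 0.009, 0.001, 0.003, -0.004, -0.001, -0.005, 0.001, -0.004, -0.009, 0.001, -0.003, 0.002, -0.003, -0.001, 0.004] S [[0.001, -0.013, 0.004, 0.007, 0.0], [0.131, 0.255, 0.001, 0.028, 0.0]]
t 8.5 piv [0.5481 0.1829 0.0591] meas [0.5487 0.1817 0.059 ] rot deg [-1.59  0.39  0.03] F [-0.2  0.4 -4.3] kx [ 0.001 -0.013  0.004  0.007  0.   ] ky [0.131 0.255 0.001 0.028 0.   ]
(0.01, -0.08, 
[... 551 characters left out ...]
[ 0.01  -0.112  0.001  0.047 -0.047]
(0.005, -0.07, 0.02, 8, {'wp': 0.6, 'yaw': -1})
kx th [-0.    -0.001 -0.    -0.     0.001 -0.001  0.001 -0.001] phi [ 0.1 -0.1 -0.2 -0.3 -0.3 -0.3 -0.3 -0.3]
ky th [0.101 0.062 0.031 0.015 0.017 0.026 0.031 0.003] phi [-4.4 -5.3 -4.1 -2.2 -0.2  1.4  2.2  2.2]
[[0.5, 11.0, 2.5, 6.05, -0.35, -0.1, 0], [1.0, 4.5, 2.0, 0.85, -0.2, -0.15, 0], [1.0, -6.0, 2.0, -1.2, -0.1, -0.1, 0], [1.0, -15.0, 2.0, -1.95, -0.05, -0.15, 0], [0.5, -21.0, 2.0, -1.95, -0.05, -0.1, 0], [1.0, -21.0, 2.5, -1.55, 0.0, -0.15, 0], [0.0, -16.0, 2.5, -0.8, 0.05, -0.1, 0], [0.5, -4.0, 2.5, 0.0, -0.0, -0.15, 0]]
  end [-0.001 -0.015  0.004 -0.005  0.004] [ 0.003 -0.067  0.001  0.038 -0.035]
```

Run:
```python
from cyc import *
options(load(),[(0,0,.012,4,dict(wp=.5,thy=-.02)),(0,-.01,.015,5,dict(wp=.5,thy=-.02))])
```

```text
(0, 0, 0.012, 4, {'wp': 0.5, 'thy': -0.02})
kx th [0.002 0.    0.003 0.002] phi [-0.1 -0.3 -0.3 -0.3]
ky th [0.102 0.08  0.067 0.032] phi [-4.6 -4.4 -2.2 -0.1]
[[0.0, 10.5, 2.5, 6.2, -0.55, 0.0, 0], [0.5, 1.0, 2.5, -0.15, -0.2, 0.0, 0], [-0.5, -7.0, 2.5, -2.25, -0.0, 0.0, 0], [0.0, -4.5, 3.0, -2.1, 0.05, 0.0, 0]]
  end [ 0.002 -0.011  0.004 -0.005  0.   ] [ 0.032 -0.228  0.001 -0.002 -0.033]
(0, -0.01, 0.015, 5, {'wp': 0.5, 'thy': -0.02})
kx th [-0.001  0.001  0.002  0.004  0.003] phi [-0.1 -0.3 -0.3 -0.3 -0.2]
ky th [0.091 0.055 0.045 0.044 0.007] phi [-4.6 -4.7 -2.6 -0.2  1.2]
[[0.5, 12.5, 2.5, 6.25, -0.5, 0.0, 0], [-0.0, 3.5, 2.5, 0.1, -0.25, 0.0, 0], [-0.0, -8.5, 2.5, -2.15, -0.0, 0.0, 0], [-0.5, -13.0, 3.0, -2.35, 0.05, 0.0, 0], [0.0, -4.5, 3.0, -1.4, 0.05, 0.0, 0]]
  end [ 0.003 -0.007  0.004 -0.004  0.   ] [ 0.007 -0.19   0.001  0.02  -0.034]
```

Call:
apply_moves:
  rows:
    - [[0,10.5,2.5,6.2,-0.55,0,0],[0.5,1,2.5,-0.15,-0.2,0,0],[-0.5,-7,2.5,-2.25,0,0,0],[0,-4.5,3,-2.1,0.05,0,0]]

```text
clock: 9.0
ee_pos: [0.3925, 0.1896, 0.0611]
eef_rot: [179.7, 0.0, 86.7]
force: [0.4, 0.0, -6.4]
gripper_width: 0.0145
gripper_force: 118.0
```

Run:
```python
from cyc import *
cyc((0,0,.012,4,dict(wp=.5,thy=-.02)),[(.01,-.08,.01,6,dict(wp=.6,yaw=-1)),(.005,-.05,.01,5,dict(wp=.5,yaw=-1))])
```

```text
kx th [0.002 0.    0.003 0.002] phi [-0.1 -0.3 -0.3 -0.3]
ky th [0.102 0.08  0.067 0.032] phi [-4.6 -4.4 -2.2 -0.1]
[[0.0, 10.5, 2.5, 6.2, -0.55, 0.0, 0], [0.5, 1.0, 2.5, -0.15, -0.2, 0.0, 0], [-0.5, -7.0, 2.5, -2.25, -0.0, 0.0, 0], [0.0, -4.5, 3.0, -2.1, 0.05, 0.0, 0]]
---
pred [332.7 156.9] cands [(np.float64(4.3), 9, [337.0, 157.0])] lean [-0.004  0.075]
pred [335.3 156.8] cands [(np.float64(0.8), 12, [335.5, 156.0])] lean [-0.015  0.06 ]
fit M 0.2505+-0.0029 bx 0.0039 by 0.0012 res [-0.002, -0.006, 0.001, 0.006, 0.012, 0.008, 0.002, 0.002, -0.006, -0.001, -0.008, 0.001, -0.005, -0.006, 0.001, 0.0, 0.004, -0.006, 0.001, -0.001, 0.004, 0.002, -0.005, 0.0] S [[-0.012, -0.044, 0.004, -0.005, 0.0], [0.048, -0.211, 0.001, -0.002, 0.0]]
t 9.1 piv [0.548  0.1828 0.0713] meas [0.5493 0.1831 0.0715] rot deg [ 0.05 -0.39  0.22] F [ 0.1  0.5 -5.9] kx [-0.012 -0.044  0.004 -0.005  0.   ] ky [ 0.048 -0.211  0.001 -0.002  0.   ]
(0.01, -0.08, 0.01, 6, {'wp': 0.6, 'yaw': -1})
kx th [-0.013 -0.011 -0.01  -0.008 -0.011 -0.003] phi [ 0.6  0.7  0.3 -0.1 -0.5 -0.6]
ky th [0.039 0.032 0.033 0.043 0.048 0.013] phi [-3.5 -3.3 -1.5  0.4  1.8  2.2]
[[-0.5, -4.0, 4.5, 3.4, 0.9, -0.15, 0], [1.0, -11.5, 2.0, -0.2, 0.05, -0.2, 0], [2.5, -18.5, 0.0, -1.75, -0.4, -0.15, 0], [3.0, -21.5, 0.5, -1.95, -0.4, -0.15, 0], [3.5, -17.5, 0.5, -1.4, -0.35, -0.2, 0], [0.5, -4.5, 1.0, -0.35, -0.1, -0.15, 0]]
  end [-0.003  0.037  0.004 -0.01   0.004] [ 0.013 -0.113  0.001  0.038 -0.039]
(0.005, -0.05, 0.01, 5, {'wp': 0.5, 'yaw': -1})
kx th [-0.01  -0.011 -0.011 -0.012 -0.006] phi [ 0.5  0.5  0.1 -0.2 -0.4]
ky th [0.036 0.035 0.046 0.053 0.018] phi [-2.8 -2.4 -0.7  0.8  1.5]
[[-1.0, -3.0, 4.5, 2.7, 0.8, -0.2, 0], [1.0, -10.0, 2.0, -0.4, -0.05, -0.2, 0], [2.0, -16.0, 0.5, -1.65, -0.35, -0.2, 0], [2.5, -15.0, 1.0, -1.5, -0.35, -0.2, 0], [0.5, -3.5, 1.5, -0.75, -0.2, -0.2, 0]]
  end [-0.006  0.033  0.004 -0.008  0.003] [ 0.018 -0.151  0.001  0.026 -0.031]
```

Run:
```python
s=open('ctl.py').read()
s=s.replace("    A=np.zeros((5,5))","    I=.0041*M/.237;A=np.zeros((5,5))").replace("S[1]-=ML/I*(v-S[4])","S[1]-=5.9*(v-S[4])")
open('ctl.py','w').write(s)
from cyc import *
st=load();usefit(st);save(st)
options(st,[(.01,-.08,.01,6,dict(wp=.6,yaw=-1)),(.01,-.07,.01,6,dict(wp=.6,yaw=-1,thy=-.03))])
```

```text
fit M 0.2501+-0.0029 bx 0.0039 by 0.0012 res [-0.002, -0.006, 0.0, 0.006, 0.014, 0.008, 0.005, 0.002, -0.006, -0.001, -0.007, 0.001, -0.006, -0.004, -0.001, 0.002, 0.002, -0.008, -0.0, -0.002, 0.005, 0.002, -0.004, 0.001] S [[-0.013, -0.045, 0.004, -0.005, 0.0], [0.047, -0.217, 0.001, -0.002, 0.0]]
(0.01, -0.08, 0.01, 6, {'wp': 0.6, 'yaw': -1})
kx th [-0.013 -0.009 -0.008 -0.009 -0.008 -0.002] phi [ 0.7  0.7  0.3 -0.1 -0.5 -0.6]
ky th [0.037 0.032 0.034 0.043 0.047 0.01 ] phi [-3.5 -3.4 -1.6  0.4  1.8  2.3]
[[-0.5, -4.0, 5.0, 3.45, 0.95, -0.15, 0], [0.5, -11.5, 1.5, -0.15, 0.05, -0.2, 0], [2.5, -18.5, 0.5, -1.75, -0.4, -0.15, 0], [3.5, -21.5, -0.0, -2.05, -0.45, -0.15, 0], [3.0, -17.5, 0.5, -1.4, -0.35, -0.2, 0], [1.0, -4.5, 1.0, -0.45, -0.1, -0.15, 0]]
  end [-0.002  0.025  0.004 -0.01   0.008] [ 0.01  -0.133  0.001  0.039 -0.039]
(0.01, -0.07, 0.01, 6, {'wp': 0.6, 'yaw': -1, 'thy': -0.03})
kx th [-0.013 -0.009 -0.008 -0.009 -0.008 -0.002] phi [ 0.7  0.7  0.3 -0.1 -0.5 -0.6]
ky th [ 0.024  0.008  0.005  0.011  0.015 -0.017] phi [-3.4 -3.1 -1.3  0.6  2.   2.4]
[[-0.5, -1.5, 4.5, 3.35, 0.95, -0.15, 0], [0.5, -9.0, 2.0, -0.3, 0.05, -0.2, 0], [2.5, -16.5, 0.5, -1.8, -0.4, -0.15, 0], [3.5, -19.5, -0.0, -1.95, -0.45, -0.15, 0], [3.0, -16.5, 0.5, -1.4, -0.35, -0.2, 0], [1.0, -4.5, 1.0, -0.4, -0.1, -0.15, 0]]
  end [-0.002  0.025  0.004 -0.01   0.008] [-0.017 -0.109  0.001  0.042 -0.039]
```

Call:
apply_moves:
  rows:
    - [[-0.5,-1.5,4.5,3.35,0.95,-0.15,0],[0.5,-9,2,-0.3,0.05,-0.2,0],[2.5,-16.5,0.5,-1.8,-0.4,-0.15,0],[3.5,-19.5,0,-1.95,-0.45,-0.15,0],[3,-16.5,0.5,-1.4,-0.35,-0.2,0],[1,-4.5,1,-0.4,-0.1,-0.15,0]]

```text
clock: 9.85
ee_pos: [0.4022, 0.1213, 0.0693]
eef_rot: [179.2, 2.4, 85.6]
force: [1.1, 0.2, -5.1]
gripper_width: 0.0145
gripper_force: 117.9
```

Run:
```python
from cyc import *
cyc((.01,-.07,.01,6,dict(wp=.6,yaw=-1,thy=-.03)),[(.025,-.08,0,6,dict(wp=.6,yaw=-1,thy=-.03)),(.02,-.06,0,5,dict(wp=.5,yaw=-1,thy=-.03))])
```

```text
kx th [-0.013 -0.009 -0.008 -0.009 -0.008 -0.002] phi [ 0.7  0.7  0.3 -0.1 -0.5 -0.6]
ky th [ 0.024  0.008  0.005  0.011  0.015 -0.017] phi [-3.4 -3.1 -1.3  0.6  2.   2.4]
[[-0.5, -1.5, 4.5, 3.35, 0.95, -0.15, 0], [0.5, -9.0, 2.0, -0.3, 0.05, -0.2, 0], [2.5, -16.5, 0.5, -1.8, -0.4, -0.15, 0], [3.5, -19.5, -0.0, -1.95, -0.45, -0.15, 0], [3.0, -16.5, 0.5, -1.4, -0.35, -0.2, 0], [1.0, -4.5, 1.0, -0.4, -0.1, -0.15, 0]]
---
pred [302.  153.6] cands [(np.float64(6.0), 12, [307.5, 156.0])] lean [0.019 0.04 ]
pred [306.7 156.4] cands [(np.float64(0.8), 15, [306.4, 155.6])] lean [0.015 0.028]
fit M 0.2517+-0.0026 bx 0.0040 by 0.0013 res [-0.002, -0.006, 0.001, 0.006, 0.016, 0.008, 0.006, 0.002, -0.005, 0.0, -0.007, 0.002, -0.006, -0.002, -0.001, 0.004, 0.002, -0.007, -0.001, -0.001, 0.002, -0.003, -0.007, -0.006, 0.005, 0.003, -0.004, -0.001] S [[0.023, 0.074, 0.004, -0.01, 0.0], [0.028, 0.036, 0.001, 0.042, 0.0]]
t 9.95 piv [0.5577 0.113  0.0811] meas [0.5586 0.112  0.081 ] rot deg [-2.39 -0.65 -0.94] F [ 0.2  0.  -5.7] kx [ 0.023  0.074  0.004 -0.01   0.   ] ky [0.028 0.036 0.001 0.042 0.  
[... 343 characters left out ...]
.15, 0], [5.5, -23.5, -1.5, -2.8, -0.35, -0.15, 0], [4.0, -21.5, -1.5, -2.1, -0.25, -0.2, 0], [1.0, -6.0, -0.0, -0.8, -0.05, -0.15, 0]]
  end [-0.004  0.025  0.004 -0.013  0.008] [-0.007 -0.164  0.001  0.05  -0.05 ]
(0.02, -0.06, 0, 5, {'wp': 0.5, 'yaw': -1, 'thy': -0.03})
kx th [ 0.011 -0.002 -0.011 -0.013 -0.004] phi [-0.   0.  -0.2 -0.5 -0.6]
ky th [0.03  0.034 0.049 0.061 0.009] phi [-4.3 -4.5 -2.1  0.6  2.2]
[[4.0, 0.5, 3.0, 6.7, 0.55, -0.2, 0], [5.5, -10.0, -0.0, 0.25, 0.05, -0.2, 0], [5.5, -20.0, -1.0, -2.45, -0.25, -0.2, 0], [4.0, -21.5, -1.5, -2.7, -0.3, -0.2, 0], [1.0, -6.0, -1.0, -1.55, -0.1, -0.2, 0]]
  end [-0.004  0.038  0.004 -0.011  0.007] [ 0.009 -0.244  0.001  0.038 -0.05 ]
```

Call:
apply_moves:
  rows:
    - [[3.5,0.5,3,6.7,0.6,-0.15,0],[5.5,-8.5,0.5,0.65,0.1,-0.2,0],[5.5,-18.5,-1,-2.1,-0.2,-0.15,0],[5.5,-23.5,-1.5,-2.8,-0.35,-0.15,0],[4,-21.5,-1.5,-2.1,-0.25,-0.2,0],[1,-6,0,-0.8,-0.05,-0.15,0]]

```text
clock: 10.7
ee_pos: [0.4272, 0.0443, 0.0688]
eef_rot: [179.0, 2.8, 84.6]
force: [0.1, 0.3, -5.7]
gripper_width: 0.0141
gripper_force: 117.9
```

Run:
```python
from cyc import *
cyc((.025,-.08,0,6,dict(wp=.6,yaw=-1,thy=-.03)),[(.005,-.08,0,6,dict(wp=.6,yaw=-1,thy=-.03)),(.0,-.06,0,6,dict(wp=.5,yaw=-1,thy=-.03))])
```

```text
kx th [ 0.014  0.001 -0.005 -0.011 -0.012 -0.004] phi [ 0.   0.1 -0.1 -0.4 -0.7 -0.7]
ky th [ 0.029  0.024  0.023  0.029  0.037 -0.007] phi [-4.3 -4.9 -2.8 -0.   2.1  2.9]
[[3.5, 0.5, 3.0, 6.7, 0.6, -0.15, 0], [5.5, -8.5, 0.5, 0.65, 0.1, -0.2, 0], [5.5, -18.5, -1.0, -2.1, -0.2, -0.15, 0], [5.5, -23.5, -1.5, -2.8, -0.35, -0.15, 0], [4.0, -21.5, -1.5, -2.1, -0.25, -0.2, 0], [1.0, -6.0, -0.0, -0.8, -0.05, -0.15, 0]]
---
pred [272.  157.3] cands [(np.float64(4.0), 12, [270.5, 161.0])] lean [ 0.042 -0.017]
pred [268.4 161.5] cands [(np.float64(0.8), 9, [269.0, 162.0])] lean [ 0.055 -0.03 ]
fit M 0.2520+-0.0026 bx 0.0042 by 0.0012 res [-0.003, -0.006, 0.001, 0.006, 0.018, 0.007, 0.008, 0.001, -0.004, -0.0, -0.005, 0.002, -0.005, -0.002, 0.001, 0.004, 0.003, -0.006, 0.0, -0.001, 0.003, -0.003, -0.007, -0.006, -0.001, 0.004, -0.011, -0.0, -0.001, -0.003, 0.003, 0.003] S [[0.06, 0.153, 0.004, -0.013, 0.0], [-0.046, -0.191, 0.001, 0.05, 0.0]]
t 10.8 piv [0.5825 0.0328 0.0813] meas [0.5832 0.0324 0.0811] rot deg [-2.82 -0.83 -1.89] F [-0.1 -0.6 -4.7] kx [ 0.06   0.153  0.004 -0.013  0.   ] ky [
[... 438 characters left out ...]
0, 1.0, -1.4, 0.45, -0.2, 0], [-1.0, -4.5, 0.0, -0.45, 0.2, -0.15, 0]]
  end [ 0.004 -0.017  0.004  0.001 -0.008] [-0.015 -0.12   0.001  0.039 -0.039]
(0.0, -0.06, 0, 6, {'wp': 0.5, 'yaw': -1, 'thy': -0.03})
kx th [0.042 0.02  0.013 0.012 0.014 0.007] phi [-2.1 -2.  -1.3 -0.6 -0.   0.2]
ky th [-0.036 -0.022 -0.008  0.002  0.009 -0.017] phi [-0.8 -1.6 -0.9  0.4  1.4  1.8]
[[6.0, -4.5, -3.0, 3.65, -1.4, -0.15, 0], [4.0, -9.0, 0.5, 0.8, 0.15, -0.2, 0], [-1.0, -13.5, 1.5, -0.7, 0.65, -0.15, 0], [-3.5, -14.5, 2.0, -1.25, 0.75, -0.15, 0], [-4.0, -12.5, 1.0, -1.0, 0.55, -0.2, 0], [-1.5, -3.0, 0.5, -0.4, 0.25, -0.15, 0]]
  end [ 0.007 -0.021  0.004  0.004 -0.012] [-0.017 -0.098  0.001  0.031 -0.027]
```

Call:
apply_moves:
  rows:
    - [[5.5,-6,-2.5,4.55,-1.25,-0.15,0],[4,-12.5,1,0.8,0.15,-0.2,0],[1,-18,1,-1.15,0.65,-0.15,0],[-2,-20,1.5,-1.75,0.6,-0.15,0],[-2.5,-16,1,-1.4,0.45,-0.2,0],[-1,-4.5,0,-0.45,0.2,-0.15,0]]

```text
clock: 11.55
ee_pos: [0.4321, -0.0328, 0.0709]
eef_rot: [179.8, 2.3, 83.6]
force: [0.8, 0.4, -4.9]
gripper_width: 0.0146
gripper_force: 117.9
```

Run:
```python
from cyc import *
cyc((.005,-.08,0,6,dict(wp=.6,yaw=-1,thy=-.03)),[(-.005,-.09,0,6,dict(wp=.6,yaw=-1.5,thy=-.03)),(.0,-.07,0,6,dict(wp=.5,yaw=-1.5,thy=-.02))])
```

```text
kx th [0.045 0.026 0.012 0.009 0.009 0.004] phi [-2.  -1.8 -1.2 -0.6 -0.1  0.1]
ky th [-0.03  -0.012  0.002  0.015  0.018 -0.015] phi [-1.7 -2.5 -1.3  0.4  1.8  2.3]
[[5.5, -6.0, -2.5, 4.55, -1.25, -0.15, 0], [4.0, -12.5, 1.0, 0.8, 0.15, -0.2, 0], [1.0, -18.0, 1.0, -1.15, 0.65, -0.15, 0], [-2.0, -20.0, 1.5, -1.75, 0.6, -0.15, 0], [-2.5, -16.0, 1.0, -1.4, 0.45, -0.2, 0], [-1.0, -4.5, 0.0, -0.45, 0.2, -0.15, 0]]
---
pred [240.9 155.7] cands [] lean None
pred [239.5 155.3] cands [(np.float64(4.2), 9, [236.0, 153.0])] lean [-0.022 -0.068]
fit M 0.2516+-0.0022 bx 0.0041 by 0.0012 res [0.001, -0.009, 0.004, 0.003, 0.017, 0.007, 0.007, 0.001, -0.005, -0.0, -0.006, 0.002, -0.006, -0.003, -0.0, 0.004, 0.002, -0.007, -0.001, -0.001, 0.002, -0.004, -0.008, -0.006, -0.002, 0.004, -0.011, 0.0, 0.001, 0.002, 0.005, 0.009, -0.001, -0.001] S [[-0.025, -0.086, 0.004, 0.001, 0.0], [-0.081, -0.224, 0.001, 0.039, 0.0]]
t 11.65 piv [ 0.5874 -0.0472  0.0811] meas [ 0.588  -0.0478  0.0808] rot deg [-2.28 -0.03 -2.94] F [ 0.4  0.4 -5.1] kx [-0.025 -0.086  0.004  0.001  0.   ] ky [-0.081 -0.224  0.001  0.039
[... 447 characters left out ...]
0.25, 0], [0.5, -4.0, -0.5, -0.35, -0.1, -0.25, 0]]
  end [ 0.001  0.004  0.004 -0.005  0.003] [-0.017 -0.12   0.001  0.04  -0.037]
(0.0, -0.07, 0, 6, {'wp': 0.5, 'yaw': -1.5, 'thy': -0.02})
kx th [-0.019 -0.011 -0.005 -0.006 -0.007 -0.002] phi [ 0.7  0.6  0.3 -0.  -0.3 -0.4]
ky th [-0.053 -0.022 -0.004  0.01   0.015 -0.009] phi [-0.4 -1.  -0.5  0.6  1.4  1.6]
[[-2.5, -9.0, 2.5, 2.65, 0.6, -0.25, 0], [-1.5, -13.5, -0.0, 0.65, -0.05, -0.25, 0], [0.0, -14.5, -1.0, -0.55, -0.3, -0.25, 0], [2.0, -15.0, -1.5, -1.05, -0.35, -0.25, 0], [2.0, -11.5, -1.0, -0.85, -0.25, -0.25, 0], [0.5, -2.5, -0.5, -0.2, -0.15, -0.25, 0]]
  end [-0.002  0.025  0.004 -0.008  0.003] [-0.009 -0.087  0.001  0.028 -0.025]
```

Call:
apply_moves:
  rows:
    - [[-2.5,-9.5,2.5,3.65,0.45,-0.25,0],[-2,-16,-0.5,0.6,-0.1,-0.25,0],[-1,-20,-1,-1.1,-0.25,-0.25,0],[0,-20.5,-1,-1.6,-0.2,-0.25,0],[0.5,-16,-0.5,-1.25,-0.15,-0.25,0],[0.5,-4,-0.5,-0.35,-0.1,-0.25,0]]

```text
clock: 12.4
ee_pos: [0.4278, -0.119, 0.0698]
eef_rot: [179.3, 2.3, 82.1]
force: [-0.4, 0.2, -4.2]
gripper_width: 0.0145
gripper_force: 117.9
```

```bash
sed -i 's#f\[:,:,2\]>18)#f[:,:,2]>14)#; s#(f\[:,:,1\]>60)#(f[:,:,1]>52)#' ctl.py
python3 - <<'E'
from cyc import *
cyc((-.005,-.09,0,6,dict(wp=.6,yaw=-1.5,thy=-.03)),[(0,-.06,0,6,dict(wp=.6,yaw=-1.5,thy=-.01)),(.0,-.05,0,6,dict(wp=.5,yaw=-1.5,thy=-.01))])
E
```

```text
kx th [-0.02  -0.011 -0.005 -0.002 -0.     0.001] phi [ 0.5  0.4  0.2 -0.  -0.2 -0.3]
ky th [-0.054 -0.024 -0.002  0.013  0.017 -0.017] phi [-1.4 -2.  -0.9  0.7  2.   2.3]
[[-2.5, -9.5, 2.5, 3.65, 0.45, -0.25, 0], [-2.0, -16.0, -0.5, 0.6, -0.1, -0.25, 0], [-1.0, -20.0, -1.0, -1.1, -0.25, -0.25, 0], [0.0, -20.5, -1.0, -1.6, -0.2, -0.25, 0], [0.5, -16.0, -0.5, -1.25, -0.15, -0.25, 0], [0.5, -4.0, -0.5, -0.35, -0.1, -0.25, 0]]
---
pred [207.6 149.7] cands [(np.float64(4.5), 9, [204.0, 147.0])] lean [-0.027 -0.059]
pred [202.2 146.8] cands [(np.float64(0.8), 9, [203.0, 147.0])] lean [-0.027 -0.07 ]
fit M 0.2449+-0.0014 bx 0.0034 by 0.0028 res [0.009, -0.02, 0.007, -0.004, 0.008, 0.015, -0.002, 0.01, -0.008, 0.007, -0.009, 0.009, -0.01, -0.003, -0.005, 0.003, -0.002, -0.015, -0.005, -0.01, -0.002, -0.007, -0.012, -0.009, -0.01, 0.01, -0.019, 0.006, -0.008, 0.017, -0.003, 0.025, 0.003, 0.02, 0.0, -0.006, 0.001, -0.001] S [[-0.031, -0.059, 0.003, -0.005, 0.0], [-0.08, -0.164, 0.003, 0.04, 0.0]]
t 12.5 piv [ 0.5823 -0.1372  0.0812] meas [ 0.5831 -0.1379  0.0809] rot deg [-2.32 -0.42 -4.43] F
[... 521 characters left out ...]
25, -0.25, 0], [0.5, -2.5, -0.5, -0.25, -0.1, -0.25, 0]]
  end [-0.001  0.026  0.003 -0.007  0.003] [-0.003 -0.064  0.003  0.02  -0.025]
(0.0, -0.05, 0, 6, {'wp': 0.5, 'yaw': -1.5, 'thy': -0.01})
kx th [-0.021 -0.012 -0.005 -0.006 -0.008 -0.002] phi [ 0.6  0.7  0.4  0.  -0.3 -0.4]
ky th [-0.047 -0.016  0.001  0.011  0.013 -0.005] phi [ 0.2 -0.6 -0.4  0.2  0.7  0.9]
[[-3.0, -8.0, 3.0, 2.15, 0.9, -0.25, 0], [-1.5, -10.0, 0.5, 0.75, 0.05, -0.25, 0], [0.0, -10.0, -1.0, -0.15, -0.3, -0.25, 0], [2.0, -9.5, -1.0, -0.65, -0.35, -0.25, 0], [2.5, -7.0, -1.0, -0.5, -0.3, -0.25, 0], [0.5, -1.0, -0.5, -0.15, -0.15, -0.25, 0]]
  end [-0.002  0.029  0.003 -0.008  0.003] [-0.005 -0.073  0.003  0.015 -0.013]
```

Run:
```python
s=open('ctl.py').read()
s=s.replace("    L=st['log'][st.get('l0',0):]\n","""    zi=[i for i,e in enumerate(st['log']) if e[0]=='z'];l0=zi[-8]
    L=st['log'][l0:];pre=np.array([e[1] for e in st['log'][:l0] if e[0]=='r']);st['f0']=pre[:,3:5].sum(0).tolist()
""").replace("(M-.237)/.012,p[3]/.02,p[6]/.02","(M-.251)/.003,(p[3]-.004)/.003,(p[6]-.001)/.003")
s=s.replace("z=next(e for k,e in L if k=='z')","z=next(e for k,e in L if k=='z' and e)")
open('ctl.py','w').write(s)
from cyc import *
st=load();usefit(st);save(st);print(st['f0'])
options(st,[(0,-.06,0,6,dict(wp=.6,yaw=-1.5,thy=-.01))])
```

```text
fit M 0.2512+-0.0028 bx 0.0036 by 0.0001 res [0.005, 0.002, -0.006, -0.002, -0.002, -0.003, 0.003, 0.004, 0.001, 0.001, -0.001, -0.004, 0.001, 0.004] S [[-0.031, -0.065, 0.004, -0.005, 0.0], [-0.088, -0.24, 0.0, 0.04, 0.0]]
[-0.010471975511965973, 0.04188790204786393]
(0, -0.06, 0, 6, {'wp': 0.6, 'yaw': -1.5, 'thy': -0.01})
kx th [-0.024 -0.015 -0.008 -0.008 -0.008 -0.002] phi [ 0.7  0.7  0.4  0.  -0.3 -0.4]
ky th [-0.058 -0.022 -0.     0.013  0.015 -0.   ] phi [ 0.5 -0.2 -0.1  0.6  1.1  1.2]
[[-2.5, -9.5, 3.5, 1.85, 1.0, -0.25, 0], [-1.5, -12.5, 0.0, 0.7, 0.0, -0.25, 0], [0.0, -12.5, -0.5, -0.15, -0.3, -0.25, 0], [2.0, -11.5, -1.5, -0.65, -0.4, -0.25, 0], [2.0, -8.0, -1.0, -0.5, -0.3, -0.25, 0], [0.5, -2.0, -0.5, -0.15, -0.1, -0.25, 0]]
  end [-0.002  0.028  0.004 -0.007  0.003] [-0.    -0.045  0.     0.021 -0.021]
```

Residuals are within 6 mrad again, so I continue.

Call:
apply_moves:
  rows:
    - [[-2.5,-9.5,3.5,1.85,1,-0.25,0],[-1.5,-12.5,0,0.7,0,-0.25,0],[0,-12.5,-0.5,-0.15,-0.3,-0.25,0],[2,-11.5,-1.5,-0.65,-0.4,-0.25,0],[2,-8,-1,-0.5,-0.3,-0.25,0],[0.5,-2,-0.5,-0.15,-0.1,-0.25,0]]

```text
clock: 13.25
ee_pos: [0.4283, -0.1745, 0.0697]
eef_rot: [179.4, 1.2, 80.7]
force: [-0.1, 0.5, -4.8]
gripper_width: 0.0144
gripper_force: 117.9
```

Run:
```python
from cyc import *
cyc((0,-.06,0,6,dict(wp=.6,yaw=-1.5,thy=-.01)),[(0,-.04,0,6,dict(wp=.6,yaw=-.6)),(.0,-.03,0,5,dict(wp=.6,yaw=-.6))])
```

```text
kx th [-0.024 -0.015 -0.008 -0.008 -0.008 -0.002] phi [ 0.7  0.7  0.4  0.  -0.3 -0.4]
ky th [-0.058 -0.022 -0.     0.013  0.015 -0.   ] phi [ 0.5 -0.2 -0.1  0.6  1.1  1.2]
[[-2.5, -9.5, 3.5, 1.85, 1.0, -0.25, 0], [-1.5, -12.5, 0.0, 0.7, 0.0, -0.25, 0], [0.0, -12.5, -0.5, -0.15, -0.3, -0.25, 0], [2.0, -11.5, -1.5, -0.65, -0.4, -0.25, 0], [2.0, -8.0, -1.0, -0.5, -0.3, -0.25, 0], [0.5, -2.0, -0.5, -0.15, -0.1, -0.25, 0]]
---
pred [187.1 146.9] cands [(np.float64(3.2), 12, [189.5, 149.0])] lean [0.02  0.029]
pred [189.1 149.4] cands [(np.float64(0.4), 9, [189.0, 149.0])] lean [0.021 0.024]
fit M 0.2509+-0.0029 bx 0.0039 by 0.0007 res [-0.002, -0.004, 0.003, 0.004, 0.002, 0.003, -0.002, -0.006, -0.001, 0.002, 0.002, 0.001, -0.002, -0.001] S [[0.027, 0.082, 0.004, -0.007, 0.0], [0.025, 0.033, 0.001, 0.021, 0.0]]
t 13.35 piv [ 0.5823 -0.1974  0.0811] meas [ 0.583  -0.198   0.0808] rot deg [-1.19 -0.46 -5.9 ] F [-0.7 -0.2 -5. ] kx [ 0.027  0.082  0.004 -0.007  0.   ] ky [0.025 0.033 0.001 0.021 0.   ]
(0, -0.04, 0, 6, {'wp': 0.6, 'yaw': -0.6})
kx th [0.021 0.013 0.007 0.006 0.004 0.003] phi 
[... 200 characters left out ...]
.0, 0.0, -1.05, 0.35, -0.1, 0], [-1.5, -12.0, 0.5, -1.4, 0.35, -0.1, 0], [-1.5, -10.5, 0.5, -1.05, 0.25, -0.1, 0], [-1.0, -3.0, -0.0, -0.4, 0.15, -0.1, 0]]
  end [ 0.003  0.001  0.004  0.    -0.008] [ 0.012 -0.078  0.001  0.022 -0.026]
(0.0, -0.03, 0, 5, {'wp': 0.6, 'yaw': -0.6})
kx th [0.023 0.016 0.011 0.01  0.007] phi [-1.2 -1.1 -0.7 -0.3 -0. ]
ky th [0.032 0.035 0.043 0.043 0.02 ] phi [-2.3 -2.4 -1.2  0.1  0.9]
[[2.0, -0.5, -1.0, 3.5, -0.85, -0.1, 0], [1.0, -5.0, 0.5, 0.15, 0.1, -0.15, 0], [-0.5, -10.0, 0.5, -1.2, 0.45, -0.1, 0], [-1.5, -9.5, 0.5, -1.35, 0.4, -0.15, 0], [-1.0, -3.5, 0.5, -0.8, 0.25, -0.1, 0]]
  end [ 0.007 -0.006  0.004 -0.001 -0.008] [ 0.02  -0.1    0.001  0.016 -0.029]
```

Call:
apply_moves:
  rows:
    - [[2.5,0.5,-0.5,3.45,-0.75,-0.1,0],[1.5,-4.5,0.5,0.4,0.05,-0.1,0],[0,-9,0,-1.05,0.35,-0.1,0],[-1.5,-12,0.5,-1.4,0.35,-0.1,0],[-1.5,-10.5,0.5,-1.05,0.25,-0.1,0],[-1,-3,0,-0.4,0.15,-0.1,0]]

```text
clock: 14.1
ee_pos: [0.4281, -0.2134, 0.0709]
eef_rot: [179.7, 1.3, 80.0]
force: [0.3, 0.2, -5.0]
gripper_width: 0.0142
gripper_force: 117.9
```

Run:
```python
from cyc import *
cyc((0,-.04,0,6,dict(wp=.6,yaw=-.6)),[(0,0,0,5,dict(wp=.8))])
```

```text
kx th [0.021 0.013 0.007 0.006 0.004 0.003] phi [-1.1 -1.1 -0.7 -0.4 -0.1  0. ]
ky th [0.027 0.027 0.026 0.032 0.034 0.012] phi [-2.2 -2.6 -1.6 -0.2  0.9  1.3]
[[2.5, 0.5, -0.5, 3.45, -0.75, -0.1, 0], [1.5, -4.5, 0.5, 0.4, 0.05, -0.1, 0], [-0.0, -9.0, 0.0, -1.05, 0.35, -0.1, 0], [-1.5, -12.0, 0.5, -1.4, 0.35, -0.1, 0], [-1.5, -10.5, 0.5, -1.05, 0.25, -0.1, 0], [-1.0, -3.0, -0.0, -0.4, 0.15, -0.1, 0]]
---
pred [173.5 145.5] cands [(np.float64(2.9), 9, [171.0, 147.0])] lean [ 0.025 -0.008]
pred [169.8 146.9] cands [(np.float64(0.8), 9, [169.0, 147.0])] lean [ 0.028 -0.028]
fit M 0.2503+-0.0026 bx 0.0045 by 0.0004 res [-0.0, 0.0, 0.0, -0.006, 0.001, 0.001, 0.001, 0.004, -0.003, 0.002, -0.001, 0.004, 0.001, -0.004] S [[0.029, 0.049, 0.004, 0.0, 0.0], [-0.034, -0.156, 0.0, 0.022, 0.0]]
t 14.2 piv [ 0.5821 -0.2375  0.0811] meas [ 0.5826 -0.2384  0.0809] rot deg [-1.28 -0.08 -6.54] F [ 0.2  0.1 -5.8] kx [0.029 0.049 0.004 0.    0.   ] ky [-0.034 -0.156  0.     0.022  0.   ]
(0, 0, 0, 5, {'wp': 0.8})
kx th [0.026 0.018 0.012 0.01  0.004] phi [-1.1 -1.1 -0.7 -0.3 -0.1]
ky th [-0.033 -0.025 -0.014 -0.009 -0.004] phi [ 1.8  1.2  0.5  0.  -0.2]
[[1.5, -2.0, -3.5, -0.5, -1.15, 0.0, 0], [1.0, -0.5, 0.5, 0.55, 0.0, 0.0, 0], [-0.5, 0.5, 1.5, 0.7, 0.4, 0.0, 0], [-1.5, 1.5, 1.0, 0.5, 0.4, 0.0, 0], [-0.5, 1.0, 1.0, 0.25, 0.25, 0.0, 0]]
  end [ 0.004 -0.031  0.004 -0.002 -0.004] [-0.004  0.022  0.    -0.004  0.008]
```

Call:
apply_moves:
  rows:
    - [[1.5,-2,-3.5,-0.5,-1.15,0,0],[1,-0.5,0.5,0.55,0,0,0],[-0.5,0.5,1.5,0.7,0.4,0,0],[-1.5,1.5,1,0.5,0.4,0,0],[-0.5,1,1,0.25,0.25,0,0]]

```text
clock: 14.82
ee_pos: [0.4282, -0.2125, 0.0715]
eef_rot: [179.9, -0.3, 80.0]
force: [0.7, -0.0, -4.1]
gripper_width: 0.0142
gripper_force: 117.9
```

Run:
```python
from cyc import *
cyc((0,0,0,5,dict(wp=.8)),[(0,0,0,5,dict(wp=.8)),(0,0,0,7,dict(wp=.8))])
```

```text
kx th [0.026 0.018 0.012 0.01  0.004] phi [-1.1 -1.1 -0.7 -0.3 -0.1]
ky th [-0.033 -0.025 -0.014 -0.009 -0.004] phi [ 1.8  1.2  0.5  0.  -0.2]
[[1.5, -2.0, -3.5, -0.5, -1.15, 0.0, 0], [1.0, -0.5, 0.5, 0.55, 0.0, 0.0, 0], [-0.5, 0.5, 1.5, 0.7, 0.4, 0.0, 0], [-1.5, 1.5, 1.0, 0.5, 0.4, 0.0, 0], [-0.5, 1.0, 1.0, 0.25, 0.25, 0.0, 0]]
---
pred [172.  145.4] cands [] lean None
pred [172.3 145.3] cands [] lean None
fit M 0.2511+-0.0030 bx 0.0045 by -0.0002 res [-0.001, -0.003, 0.001, 0.003, 0.002, 0.001, -0.003, -0.0, -0.001, 0.004, 0.001, -0.003] S [[0.005, -0.018, 0.005, -0.002, 0.0], [-0.02, -0.019, -0.0, -0.004, 0.0]]
t 14.925 piv [ 0.582  -0.2374  0.0812] meas [ 0.583  -0.2383  0.0812] rot deg [ 0.23 -0.13 -6.56] F [-0.5 -0.3 -5.1] kx [ 0.005 -0.018  0.005 -0.002  0.   ] ky [-0.02  -0.019 -0.    -0.004  0.   ]
(0, 0, 0, 5, {'wp': 0.8})
kx th [0.004 0.003 0.002 0.002 0.002] phi [-0.2 -0.3 -0.3 -0.2 -0.2]
ky th [-0.018 -0.013 -0.01  -0.006 -0.003] phi [ 0.6  0.6  0.4  0.1 -0. ]
[[0.0, -1.0, -1.0, -0.8, -0.15, 0.0, 0], [0.0, -0.5, 0.0, -0.05, -0.05, 0.0, 0], [0.0, 0.5, 0.0, 0.25, 0.0, 0.0, 0], [0.0, 0.5, 0.5, 0.25, 0.05, 0.0, 0], [0.0, 0.5, 0.0, 0.15, 0.0, 0.0, 0]]
  end [ 0.002  0.001  0.005 -0.004 -0.   ] [-0.003  0.017 -0.    -0.001  0.004]
(0, 0, 0, 7, {'wp': 0.8})
kx th [ 0.004  0.    -0.    -0.001  0.001 -0.    -0.001] phi [-0.2 -0.3 -0.3 -0.3 -0.2 -0.2 -0.2]
ky th [-0.015 -0.01  -0.007 -0.004 -0.004 -0.003 -0.004] phi [ 0.5  0.5  0.4  0.2  0.  -0.1 -0.1]
[[0.0, -1.5, -0.5, -0.7, -0.15, 0.0, 0], [0.5, -1.0, -0.5, -0.05, -0.05, 0.0, 0], [-0.0, -0.0, 0.0, 0.15, 0.0, 0.0, 0], [-0.0, 0.5, 0.5, 0.2, 0.0, 0.0, 0], [-0.5, 1.0, -0.0, 0.15, 0.05, 0.0, 0], [0.0, 0.5, 0.0, 0.1, 0.0, 0.0, 0], [0.0, 0.5, 0.0, 0.0, 0.0, 0.0, 0]]
  end [-0.001 -0.006  0.005 -0.004  0.   ] [-0.004 -0.013 -0.    -0.002  0.004]
```

Run:
```python
from cyc import *
st=load();im=look(st,'pics/s9.png');save(st)
f=im.astype(int);g=f[:,:,1]
wx=(f[:,:,1]-f[:,:,2]>8)&(f[:,:,0]-f[:,:,2]>5)
for y in range(132,162):print(y,' '.join('%3d'%g[y,x] if wx[y,x] else '  .' for x in range(158,188)))
```

```text
pred [170.4 145.3] cands [(np.float64(2.9), 9, [173.0, 144.0])] lean [-0.015  0.002]
132   .   .   .   .   .   .   .   .   .   .   .   .   .   .   .   .   .   .   .   .   .   .   .   .   .   .   .   .   .   .
133   .   .   .   .   .   .   .   .   .   .   .   .   .   .   .   .   .   .   .   .   .   .   .   .   .   .   .   .   .   .
134   .   .   .   .   .   .   .   .   .   .   .   .   .   .   .   .   .   .   .   .   .   .   .   .   .   .   .   .   .   .
135   .   .   .   .   .   .   .   .   .   .   .   .   .   .   .   .   .   .   .   .   .   .   .   .   .   .   .   .   .   .
136   .   .   .   .   .   .   .   .   .   .   .   .   .   .   .   .   .   .   .   .   .   .   .   .   .   .   .   .   .   .
137   .   .   .   .   .   .   .   .   .   .   .   .   .   .   .   .   .   .   .   .   .   .   .   .   .   .   .   .   .   .
138   .   .   .   .   .   .   .   .   .   .   .   .   .   .   .   .   .   .   .   .   .   .   .   .   .   .   .   .   .   .
139   .   .   .   .   .   .   .   .   .   .   .   .   .   .   .   .   .   .   .   .   .   .   .   .   .   .   .   .   .   .
140   .   .   .   .   .
[... 2004 characters left out ...]
   .   .   .   .   .   .   .   .   .   .   .   .   .   .   .   .   .   .   .  77
157   .   .   .   .   .   .   .   .   .   .   .   .   .   .   .   .   .   .   .   .   .   .   .   .   .   .   .   .   .  56
158   .   .   .   .   .   .   .   .   .   .   .   .   .   .   .   .   .   .   .   .   .   .   .   .  94  86  79  55   .   .
159   .   .   .   .   .   .   .   .   .   .   .   .   .   .   .   .   .   .   .   .   .   .   .   .   .   .  62  49   .   .
160   .   .   .   .   .   .   .   .   .   .   .   .   .   .   .   .   .   .   .   .   .   .   .   .   .  97  69  62   .   .
161   .   .   .   .   .   .   .   .  78   .   .   .  89   .   .   .   .   .   .  51   .   .   .   .   .   .  94   .   .   .
```

```bash
python3 - <<'E'
s=open('ctl.py').read()
a=s.index("    mk=((f[:,:,1]");b=s.index("    z=None")
s=s[:a]+"""    m0=((f[:,:,1]-f[:,:,2]>10)&(f[:,:,0]-f[:,:,2]>6)&(f[:,:,1]>52)).astype(np.uint8)
    for kr,amin,rad in((np.ones((3,3)),9,30),(np.ones((2,3)),6,15)):
        mk=cv2.morphologyEx(m0,cv2.MORPH_OPEN,kr.astype(np.uint8))
        n,l,sta,c=cv2.connectedComponentsWithStats(mk)
        cand=sorted([(np.hypot(*(c[i]-p)),sta[i][4],c[i]) for i in range(1,n) if np.hypot(*(c[i]-p))<rad and sta[i][4]>=amin],key=lambda t:t[0])
        if cand:break
"""+s[b:]
open('ctl.py','w').write(s)
E
python3 - <<'E'
from cyc import *
st=load();look(st);usefit(st);save(st);show(st);options(st,[(0,0,0,5,dict(wp=.8)),(0.01,-.002,-.006,5,dict(wp=.8))])
E
```

```text
pred [173.2 143.8] cands [(np.float64(0.3), 9, [173.0, 144.0])] lean [-0.015  0.002]
fit M 0.2510+-0.0030 bx 0.0039 by 0.0006 res [0.002, 0.0, -0.003, -0.0, -0.001, 0.004, 0.001, -0.004, -0.002, 0.001, 0.001, -0.001] S [[-0.019, -0.057, 0.004, -0.002, 0.0], [0.004, 0.018, 0.001, -0.004, 0.0]]
t 15.025 piv [ 0.582  -0.2374  0.0812] meas [ 0.5828 -0.2382  0.0811] rot deg [ 0.23 -0.12 -6.55] F [-0.1  1.  -4.5] kx [-0.019 -0.057  0.004 -0.002  0.   ] ky [ 0.004  0.018  0.001 -0.004  0.   ]
(0, 0, 0, 5, {'wp': 0.8})
kx th [-0.019 -0.014 -0.01  -0.005 -0.002] phi [ 0.6  0.5  0.1 -0.1 -0.3]
ky th [0.005 0.002 0.003 0.002 0.001] phi [-0.2 -0.1 -0.1 -0.   0. ]
[[-1.0, 0.0, 2.0, 0.0, 0.65, 0.0, 0], [-0.5, 0.5, -0.5, -0.1, -0.1, 0.0, 0], [0.5, -0.5, -1.0, -0.05, -0.35, 0.0, 0], [0.5, 0.0, -0.5, -0.05, -0.25, 0.0, 0], [0.5, -0.0, -1.0, -0.05, -0.2, 0.0, 0]]
  end [-0.002  0.016  0.004 -0.006  0.004] [ 0.001 -0.005  0.001  0.     0.   ]
(0.01, -0.002, -0.006, 5, {'wp': 0.8})
kx th [-0.022 -0.022 -0.018 -0.015 -0.006] phi [ 1.1  1.   0.3 -0.3 -0.6]
ky th [0.005 0.005 0.004 0.006 0.003] phi [-0.3 -0.2 -0.1  0.   0.1]
[[0.0, -0.0, 2.0, 0.1, 1.2, 0.0, 0], [2.0, -0.5, -1.5, -0.1, -0.15, 0.0, 0], [3.0, -0.5, -3.0, -0.15, -0.65, 0.0, 0], [3.5, -1.0, -3.0, -0.1, -0.6, 0.0, 0], [1.5, -0.0, -2.0, -0.05, -0.3, 0.0, 0]]
  end [-0.006  0.039  0.004 -0.01   0.012] [ 0.003 -0.011  0.001  0.001  0.   ]
```

Excellent hold. I take the pure-hold option.

Call:
apply_moves:
  rows:
    - [[-1,0,2,0,0.65,0,0],[-0.5,0.5,-0.5,-0.1,-0.1,0,0],[0.5,-0.5,-1,-0.05,-0.35,0,0],[0.5,0,-0.5,-0.05,-0.25,0,0],[0.5,0,-1,-0.05,-0.2,0,0]]

```text
clock: 15.65
ee_pos: [0.4282, -0.2124, 0.0703]
eef_rot: [179.6, -0.0, 80.0]
force: [0.2, -0.2, -5.2]
gripper_width: 0.0143
gripper_force: 118.0
```

Run:
```python
from cyc import *
cyc((0,0,0,5,dict(wp=.8)),[(0,0,-.003,6,dict(wp=.8)),(.015,-.003,-.006,6,dict(wp=.8))])
```

```text
kx th [-0.019 -0.014 -0.01  -0.005 -0.002] phi [ 0.6  0.5  0.1 -0.1 -0.3]
ky th [0.005 0.002 0.003 0.002 0.001] phi [-0.2 -0.1 -0.1 -0.   0. ]
[[-1.0, 0.0, 2.0, 0.0, 0.65, 0.0, 0], [-0.5, 0.5, -0.5, -0.1, -0.1, 0.0, 0], [0.5, -0.5, -1.0, -0.05, -0.35, 0.0, 0], [0.5, 0.0, -0.5, -0.05, -0.25, 0.0, 0], [0.5, -0.0, -1.0, -0.05, -0.2, 0.0, 0]]
---
pred [172.6 145. ] cands [(np.float64(2.5), 9, [171.0, 147.0])] lean [ 0.025 -0.009]
pred [170.8 147.4] cands [(np.float64(0.4), 9, [171.0, 147.0])] lean [ 0.025 -0.009]
fit M 0.2508+-0.0030 bx 0.0049 by 0.0004 res [-0.001, 0.003, 0.002, -0.004, -0.002, 0.002, 0.0, 0.0, 0.003, -0.001, -0.002, 0.0] S [[0.032, 0.1, 0.005, -0.006, 0.0], [-0.011, -0.029, 0.0, 0.0, 0.0]]
t 15.75 piv [ 0.582  -0.2373  0.081 ] meas [ 0.5826 -0.2381  0.0808] rot deg [ 0.   -0.37 -6.56] F [-0.5  0.8 -6.4] kx [ 0.032  0.1    0.005 -0.006  0.   ] ky [-0.011 -0.029  0.     0.     0.   ]
(0, 0, -0.003, 6, {'wp': 0.8})
kx th [0.031 0.022 0.013 0.007 0.007 0.003] phi [-1.4 -1.4 -0.9 -0.4 -0.1 -0. ]
ky th [-0.011 -0.008 -0.005 -0.004 -0.003 -0.001] phi [ 0.4  0.4  0.2  0.1 -0.  -0.1]
[[2.0, -0.5, -3.5, -0.35, -1.1, 0.0, 0], [1.5, -0.5, -0.5, 0.0, 0.05, 0.0, 0], [0.0, -0.0, 1.0, 0.15, 0.45, 0.0, 0], [-1.0, 0.5, 0.5, 0.15, 0.5, 0.0, 0], [-2.0, 0.5, 0.5, 0.1, 0.3, 0.0, 0], [-0.5, 0.0, -0.0, 0.05, 0.1, 0.0, 0]]
  end [ 0.003 -0.019  0.005 -0.001 -0.004] [-0.001  0.013  0.    -0.002 -0.   ]
(0.015, -0.003, -0.006, 6, {'wp': 0.8})
kx th [ 0.025  0.013  0.005 -0.001 -0.004 -0.004] phi [-0.8 -0.7 -0.6 -0.5 -0.5 -0.4]
ky th [-0.009 -0.005 -0.003  0.     0.     0.001] phi [0.3 0.2 0.1 0.1 0.  0. ]
[[3.5, -1.0, -2.5, -0.25, -0.45, 0.0, 0], [4.0, -1.0, -0.5, 0.05, 0.05, 0.0, 0], [3.0, -0.5, -0.5, 0.1, 0.15, 0.0, 0], [2.5, -0.5, -1.0, 0.05, 0.05, 0.0, 0], [1.5, -0.0, -1.0, 0.05, 0.05, 0.0, 0], [0.5, 0.0, -1.0, 0.0, 0.05, 0.0, 0]]
  end [-0.004 -0.009  0.005 -0.008  0.004] [0.001 0.004 0.    0.    0.   ]
```

Run:
```python
from cyc import *
options(load(),[(.015,-.003,-.009,6,dict(wp=.8,thx=.005))])
```

```text
(0.015, -0.003, -0.009, 6, {'wp': 0.8, 'thx': 0.005})
kx th [0.028 0.017 0.008 0.004 0.003 0.005] phi [-0.7 -0.7 -0.6 -0.6 -0.5 -0.5]
ky th [-0.009 -0.005 -0.003  0.     0.     0.001] phi [0.3 0.2 0.1 0.1 0.  0. ]
[[3.0, -1.0, -2.5, -0.25, -0.35, 0.0, 0], [4.0, -1.0, -1.5, 0.05, 0.0, 0.0, 0], [3.5, -0.5, -1.0, 0.1, 0.1, 0.0, 0], [2.5, -0.5, -1.5, 0.05, 0.0, 0.0, 0], [1.5, -0.0, -1.5, 0.05, 0.05, 0.0, 0], [0.5, 0.0, -1.5, 0.0, 0.05, 0.0, 0]]
  end [ 0.005  0.006  0.005 -0.009  0.004] [0.001 0.004 0.    0.    0.   ]
```

Call:
apply_moves:
  rows:
    - [[3,-1,-2.5,-0.25,-0.35,0,0],[4,-1,-1.5,0.05,0,0,0],[3.5,-0.5,-1,0.1,0.1,0,0],[2.5,-0.5,-1.5,0.05,0,0,0],[1.5,0,-1.5,0.05,0.05,0,0],[0.5,0,-1.5,0,0.05,0,0]]

```text
clock: 16.5
ee_pos: [0.4433, -0.2154, 0.0607]
eef_rot: [179.5, -0.1, 80.0]
force: [-0.1, 0.3, -4.5]
gripper_width: 0.0143
gripper_force: 117.7
```

Run:
```python
from cyc import *
cyc((.015,-.003,-.009,6,dict(wp=.8,thx=.005)),[(.03,-.005,-.002,6,dict(wp=.8)),(.04,-.007,-.002,7,dict(wp=.8))])
im=np.ascontiguousarray(robot.read_camera("scene")[:,:,::-1]) if 0 else None
```

```text
kx th [0.028 0.017 0.008 0.004 0.003 0.005] phi [-0.7 -0.7 -0.6 -0.6 -0.5 -0.5]
ky th [-0.009 -0.005 -0.003  0.     0.     0.001] phi [0.3 0.2 0.1 0.1 0.  0. ]
[[3.0, -1.0, -2.5, -0.25, -0.35, 0.0, 0], [4.0, -1.0, -1.5, 0.05, 0.0, 0.0, 0], [3.5, -0.5, -1.0, 0.1, 0.1, 0.0, 0], [2.5, -0.5, -1.5, 0.05, 0.0, 0.0, 0], [1.5, -0.0, -1.5, 0.05, 0.05, 0.0, 0], [0.5, 0.0, -1.5, 0.0, 0.05, 0.0, 0]]
---
pred [170.5 152. ] cands [(np.float64(3.3), 9, [169.0, 149.0])] lean [-0.028 -0.023]
pred [168.8 148.8] cands [(np.float64(0.2), 9, [169.0, 149.0])] lean [-0.029 -0.023]
fit M 0.2510+-0.0030 bx 0.0037 by -0.0001 res [-0.001, 0.001, 0.001, -0.001, 0.003, 0.0, -0.002, 0.002, -0.001, -0.001, 0.001, 0.001] S [[-0.034, -0.094, 0.004, -0.009, 0.0], [-0.027, -0.063, -0.0, 0.0, 0.0]]
t 16.6 piv [ 0.597  -0.2403  0.0719] meas [ 0.5975 -0.2411  0.0716] rot deg [ 0.01 -0.5  -6.56] F [-0.1  0.2 -4.6] kx [-0.034 -0.094  0.004 -0.009  0.   ] ky [-0.027 -0.063 -0.     0.     0.   ]
(0.03, -0.005, -0.002, 6, {'wp': 0.8})
kx th [-0.04  -0.036 -0.03  -0.024 -0.022 -0.007] phi [ 2.3  2.3  1.2 -0.1 -1.  -1.3]
ky th 
[... 272 characters left out ...]
, [3.0, 0.0, -1.0, 0.05, -0.35, 0.0, 0]]
  end [-0.007  0.046  0.004 -0.023  0.023] [ 0.001  0.013 -0.    -0.001 -0.   ]
(0.04, -0.007, -0.002, 7, {'wp': 0.8})
kx th [-0.037 -0.031 -0.024 -0.018 -0.017 -0.019 -0.005] phi [ 2.2  2.4  1.4  0.2 -0.8 -1.3 -1.4]
ky th [-0.021 -0.014 -0.004 -0.001  0.     0.002  0.004] phi [0.6 0.6 0.4 0.2 0.1 0.  0. ]
[[-0.5, -2.5, 7.0, -0.6, 2.75, 0.0, 0], [3.0, -2.0, 0.0, 0.05, 0.15, 0.0, 0], [7.0, -2.0, -3.0, 0.2, -0.95, 0.0, 0], [9.5, -0.5, -3.0, 0.15, -1.2, 0.0, 0], [10.0, -0.0, -3.0, 0.1, -1.0, 0.0, 0], [8.5, -0.0, -2.0, 0.1, -0.55, 0.0, 0], [2.5, -0.0, -0.5, 0.0, -0.1, 0.0, 0]]
  end [-0.005  0.036  0.004 -0.024  0.02 ] [ 0.004  0.013 -0.     0.     0.   ]
```

Run:
```python
from cyc import *
options(load(),[(.04,-.007,0,7,dict(wp=.8,thx=.005))])
```

```text
(0.04, -0.007, 0, 7, {'wp': 0.8, 'thx': 0.005})
kx th [-0.037 -0.028 -0.019 -0.013 -0.013 -0.014  0.   ] phi [ 2.3  2.4  1.4  0.2 -0.8 -1.4 -1.5]
ky th [-0.021 -0.014 -0.004 -0.001  0.     0.002  0.004] phi [0.6 0.6 0.4 0.2 0.1 0.  0. ]
[[-0.5, -2.5, 7.5, -0.6, 2.8, 0.0, 0], [2.5, -2.0, 0.0, 0.05, 0.15, 0.0, 0], [7.0, -2.0, -2.5, 0.2, -1.0, 0.0, 0], [9.5, -0.5, -3.0, 0.15, -1.25, 0.0, 0], [10.5, -0.0, -3.0, 0.1, -1.0, 0.0, 0], [8.5, -0.0, -1.5, 0.1, -0.6, 0.0, 0], [2.5, 0.0, -0.0, 0.0, -0.05, 0.0, 0]]
  end [ 0.     0.039  0.004 -0.025  0.02 ] [ 0.004  0.013 -0.     0.     0.   ]
```

Call:
apply_moves:
  rows:
    - [[-0.5,-2.5,7.5,-0.6,2.8,0,0],[2.5,-2,0,0.05,0.15,0,0],[7,-2,-2.5,0.2,-1,0,0],[9.5,-0.5,-3,0.15,-1.25,0,0],[10.5,0,-3,0.1,-1,0,0],[8.5,0,-1.5,0.1,-0.6,0,0],[2.5,0,0,0,-0.05,0,0]]

```text
clock: 17.48
ee_pos: [0.4838, -0.2223, 0.0582]
eef_rot: [178.5, -0.2, 80.1]
force: [0.8, 0.6, -5.2]
gripper_width: 0.0142
gripper_force: 117.9
```

Run:
```python
from cyc import *
cyc((.04,-.007,0,7,dict(wp=.8,thx=.005)),[(.03,-.005,0,6,dict(wp=.8,thx=.01)),(.03,-.005,0,5,dict(wp=.6,thx=.01))])
```

```text
kx th [-0.037 -0.028 -0.019 -0.013 -0.013 -0.014  0.   ] phi [ 2.3  2.4  1.4  0.2 -0.8 -1.4 -1.5]
ky th [-0.021 -0.014 -0.004 -0.001  0.     0.002  0.004] phi [0.6 0.6 0.4 0.2 0.1 0.  0. ]
[[-0.5, -2.5, 7.5, -0.6, 2.8, 0.0, 0], [2.5, -2.0, 0.0, 0.05, 0.15, 0.0, 0], [7.0, -2.0, -2.5, 0.2, -1.0, 0.0, 0], [9.5, -0.5, -3.0, 0.15, -1.25, 0.0, 0], [10.5, -0.0, -3.0, 0.1, -1.0, 0.0, 0], [8.5, -0.0, -1.5, 0.1, -0.6, 0.0, 0], [2.5, 0.0, -0.0, 0.0, -0.05, 0.0, 0]]
---
pred [164.8 163.4] cands [(np.float64(3.8), 12, [163.5, 167.0])] lean [0.044 0.002]
pred [163.3 168. ] cands [(np.float64(0.3), 9, [163.0, 168.0])] lean [ 0.055 -0.   ]
fit M 0.2506+-0.0029 bx 0.0042 by -0.0002 res [-0.001, 0.001, 0.001, -0.001, 0.005, 0.0, -0.0, 0.002, -0.004, -0.001, -0.002, 0.001, 0.0, 0.001, 0.0, -0.001] S [[0.064, 0.163, 0.004, -0.025, 0.0], [0.001, 0.004, -0.0, 0.0, 0.0]]
t 17.575 piv [ 0.6368 -0.2473  0.072 ] meas [ 0.6378 -0.2482  0.0718] rot deg [ 0.05 -1.48 -6.54] F [-0.4  0.2 -5.3] kx [ 0.064  0.163  0.004 -0.025  0.   ] ky [ 0.001  0.004 -0.     0.     0.   ]
(0.03, -0.005, 0, 6, {'wp': 0.8, 'thx': 0.
[... 239 characters left out ...]
 [7.0, -1.0, 0.5, -0.15, 0.15, 0.0, 0], [5.5, -1.5, -0.5, -0.1, -0.1, 0.0, 0], [3.5, -1.0, -0.0, -0.15, -0.1, 0.0, 0], [1.5, -0.5, -0.0, -0.0, -0.0, 0.0, 0]]
  end [ 0.005  0.002  0.004 -0.013  0.012] [ 0.003  0.002 -0.     0.003 -0.004]
(0.03, -0.005, 0, 5, {'wp': 0.6, 'thx': 0.01})
kx th [ 0.044  0.018  0.002 -0.005  0.003] phi [-0.8 -0.6 -0.7 -0.8 -0.9]
ky th [0.004 0.005 0.005 0.006 0.002] phi [-0.3 -0.3 -0.1  0.1  0.2]
[[7.0, -0.5, 2.0, 0.3, 0.6, 0.0, 0], [8.5, -1.0, 0.5, -0.0, 0.3, 0.0, 0], [7.5, -1.5, -0.5, -0.2, -0.1, 0.0, 0], [5.5, -1.5, -0.5, -0.15, -0.15, 0.0, 0], [1.5, -0.5, 0.0, -0.1, -0.05, 0.0, 0]]
  end [ 0.003  0.027  0.004 -0.015  0.012] [ 0.002 -0.015 -0.     0.003 -0.004]
```

Call:
apply_moves:
  rows:
    - [[5.5,-0.5,1,0.25,0.35,0,0],[7,-0.5,1,0,0.4,0,0],[7,-1,0.5,-0.15,0.15,0,0],[5.5,-1.5,-0.5,-0.1,-0.1,0,0],[3.5,-1,0,-0.15,-0.1,0,0],[1.5,-0.5,0,0,0,0,0]]

```text
clock: 18.32
ee_pos: [0.5132, -0.2273, 0.0602]
eef_rot: [179.2, 0.0, 80.0]
force: [-0.2, -0.1, -4.0]
gripper_width: 0.0144
gripper_force: 118.0
```

Run:
```python
from cyc import *
cyc((.03,-.005,0,6,dict(wp=.8,thx=.01)),[(.008,-.001,-.003,5,dict(wp=.8,thx=.03))])
cv2.imwrite('pics/v10.png',cv2.resize(np.ascontiguousarray(robot.read_camera("scene")[:,:,::-1])[130:270,100:240],(560,560),interpolation=cv2.INTER_CUBIC))
```

```text
kx th [0.051 0.029 0.011 0.002 0.001 0.005] phi [-1.1 -0.7 -0.5 -0.6 -0.8 -0.8]
ky th [0.004 0.003 0.002 0.004 0.003 0.003] phi [-0.2 -0.2 -0.1  0.   0.2  0.2]
[[5.5, -0.5, 1.0, 0.25, 0.35, 0.0, 0], [7.0, -0.5, 1.0, 0.0, 0.4, 0.0, 0], [7.0, -1.0, 0.5, -0.15, 0.15, 0.0, 0], [5.5, -1.5, -0.5, -0.1, -0.1, 0.0, 0], [3.5, -1.0, -0.0, -0.15, -0.1, 0.0, 0], [1.5, -0.5, -0.0, -0.0, -0.0, 0.0, 0]]
---
pred [159.8 173. ] cands [(np.float64(1.5), 12, [160.0, 171.5])] lean [-0.013  0.   ]
pred [159.9 171.6] cands [(np.float64(0.2), 12, [160.0, 171.5])] lean [-0.013  0.   ]
fit M 0.2502+-0.0027 bx 0.0042 by -0.0002 res [0.002, -0.001, -0.002, 0.001, -0.003, -0.001, -0.001, 0.002, 0.003, 0.002, 0.003, -0.001, 0.0, -0.001, -0.001, 0.0] S [[-0.012, -0.021, 0.004, -0.013, 0.0], [-0.001, -0.009, -0.0, 0.003, 0.0]]
t 18.425 piv [ 0.6669 -0.2523  0.0721] meas [ 0.6676 -0.2532  0.072 ] rot deg [-0.13 -0.78 -6.58] F [ 0.5  1.4 -5. ] kx [-0.012 -0.021  0.004 -0.013  0.   ] ky [-0.001 -0.009 -0.     0.003  0.   ]
(0.008, -0.001, -0.003, 5, {'wp': 0.8, 'thx': 0.03})
kx th [-0.008  0.     0.006  0.011  0.022] phi [ 1.   0.8  0.2 -0.5 -1. ]
ky th [-0.001  0.001  0.     0.002  0.001] phi [0.1 0.  0.  0.  0.1]
[[-1.0, -0.0, 4.0, 0.1, 1.75, 0.0, 0], [1.0, -0.5, -1.0, 0.05, -0.15, 0.0, 0], [3.0, -0.0, -2.5, 0.0, -0.7, 0.0, 0], [3.5, -0.5, -2.5, -0.0, -0.7, 0.0, 0], [1.5, 0.0, -1.5, -0.05, -0.4, 0.0, 0]]
  end [ 0.022  0.05   0.004 -0.017  0.011] [ 0.001 -0.003 -0.     0.001  0.   ]
```

View pics/v10.png

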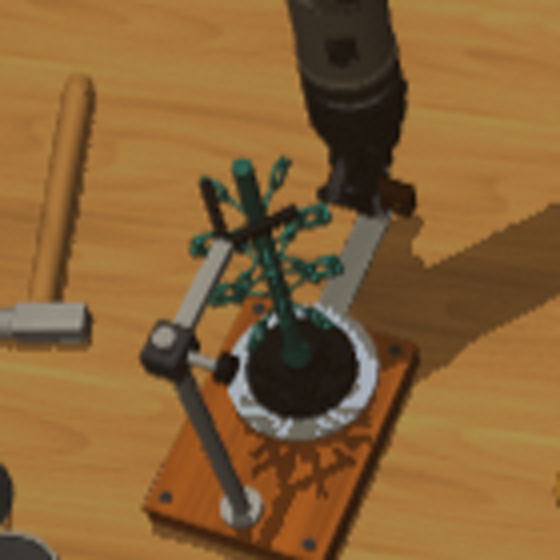

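Run:
```python
from h import *
m=robot.camera_model("scene")
d=np.array([.985,-.1725]);n=np.array([.1725,.985]);v=np.array([.6995,-.258])
pts=[[*v,.301],[*(v-.05*d),.301],[*(v-.05*d+.033*n),.301],[*(v-.05*d-.033*n),.301],[.6875,-.256,.299],[.6669-.003,-.2523,.299]]
print(((proj(m,pts)-[100,130])*4).round(0))
# cast observed blade ends & vertex from picture
print(onz(m,np.array([[207,182],[295,213],[232,238]])/4+[100,130],.304))
```

```text
[[227. 239.]
 [258. 179.]
 [304. 192.]
 [213. 166.]
 [235. 226.]
 [249. 197.]]
[[ 0.65961601 -0.28148941  0.304     ]
 [ 0.67460488 -0.21780122  0.304     ]
 [ 0.69958964 -0.25405196  0.304     ]]
```

Call:
apply_moves:
  rows:
    - [[-1,0,4,0.1,1.75,0,0],[1,-0.5,-1,0.05,-0.15,0,0],[3,0,-2.5,0,-0.7,0,0],[3.5,-0.5,-2.5,0,-0.7,0,0],[1.5,0,-1.5,-0.05,-0.4,0,0]]

```text
clock: 19.1
ee_pos: [0.521, -0.2284, 0.0565]
eef_rot: [179.0, -0.1, 80.0]
force: [-0.2, -0.0, -5.4]
gripper_width: 0.0143
gripper_force: 117.9
```

Run:
```python
from cyc import *
cyc((.008,-.001,-.003,5,dict(wp=.8,thx=.03)),[(.001,-.001,0,4,dict(wp=.8,thx=.05))])
```

```text
kx th [-0.008  0.     0.006  0.011  0.022] phi [ 1.   0.8  0.2 -0.5 -1. ]
ky th [-0.001  0.001  0.     0.002  0.001] phi [0.1 0.  0.  0.  0.1]
[[-1.0, -0.0, 4.0, 0.1, 1.75, 0.0, 0], [1.0, -0.5, -1.0, 0.05, -0.15, 0.0, 0], [3.0, -0.0, -2.5, 0.0, -0.7, 0.0, 0], [3.5, -0.5, -2.5, -0.0, -0.7, 0.0, 0], [1.5, 0.0, -1.5, -0.05, -0.4, 0.0, 0]]
---
pred [158.3 177.6] cands [(np.float64(2.0), 12, [159.5, 176.0])] lean [0.002 0.009]
pred [159.5 176.3] cands [(np.float64(0.6), 12, [160.0, 176.5])] lean [0.007 0.015]
fit M 0.2510+-0.0029 bx 0.0034 by 0.0001 res [-0.0, -0.001, 0.0, 0.001, -0.0, 0.003, 0.0, 0.0, 0.001, -0.001, 0.0, -0.001, -0.001, -0.003, 0.001, 0.003] S [[0.007, 0.003, 0.003, -0.017, 0.0], [0.014, 0.032, 0.0, 0.001, 0.0]]
t 19.2 piv [ 0.6749 -0.2533  0.0691] meas [ 0.6753 -0.2541  0.0687] rot deg [-0.   -0.96 -6.57] F [-0.4  0.  -5.1] kx [ 0.007  0.003  0.003 -0.017  0.   ] ky [0.014 0.032 0.    0.001 0.   ]
(0.001, -0.001, 0, 4, {'wp': 0.8, 'thx': 0.05})
kx th [0.013 0.021 0.03  0.037] phi [ 0.4  0.3 -0.2 -0.7]
ky th [0.014 0.014 0.01  0.006] phi [-0.6 -0.5 -0.2  0. ]
[[-1.0, 0.5, 4.0, 0.65, 1.35, 0.0, 0], [-0.0, -0.5, -0.5, -0.05, -0.1, 0.0, 0], [1.0, -0.5, -1.5, -0.3, -0.55, 0.0, 0], [1.0, -0.5, -1.5, -0.25, -0.45, 0.0, 0]]
  end [ 0.037  0.049  0.003 -0.012  0.007] [ 0.006 -0.025  0.     0.    -0.004]
```

Call:
apply_moves:
  rows:
    - [[-1,0.5,4,0.65,1.35,0,0],[0,-0.5,-0.5,-0.05,-0.1,0,0],[0.5,-0.5,-0.5,-0.3,-0.2,0,0],[0.5,-0.5,-0.5,-0.25,-0.1,0,0],[0,0,-0.5,0,0,0,0],[0,0,-0.5,0,0,0,0],[0,0,-0.5,0,0,0,0]]

```text
clock: 20.08
ee_pos: [0.5212, -0.2293, 0.0578]
eef_rot: [180.0, 0.0, 80.0]
force: [-0.4, 0.1, -5.7]
gripper_width: 0.0148
gripper_force: 118.0
```

Run:
```python
from cyc import *
st=load();o=robot.get_obs()
st['piv']=[.6755,-.2545,float(.0691-.0022)]
for k in('kx','ky'):st[k]['S'][3]=0
st['kx']['S'][:2]=[.05,0];st['ky']['S'][:2]=[0,0]
show(st);look(st);look(st,'pics/s12.png');show(st);save(st)
```

```text
t 20.075 piv [ 0.6755 -0.2545  0.0669] meas [ 0.6756 -0.2552  0.07  ] rot deg [-0.02 -0.03 -6.57] F [-0.4  0.1 -5.7] kx [0.05  0.    0.003 0.    0.   ] ky [0. 0. 0. 0. 0.]
pred [157.1 180.6] cands [(np.float64(0.7), 15, [156.4, 180.4])] lean [ 0.049 -0.007]
pred [156.7 180.6] cands [(np.float64(0.3), 15, [156.4, 180.4])] lean [ 0.049 -0.007]
t 20.175 piv [ 0.6755 -0.2545  0.0669] meas [ 0.6756 -0.2552  0.0699] rot deg [-0.02 -0.03 -6.57] F [ 0.   0.1 -5.4] kx [0.051 0.051 0.003 0.    0.   ] ky [-0.006 -0.019 -0.     0.     0.   ]
```

Call:
apply_moves:
  rows:
    - [[0,0,-0.5,0,0,0,0],[0,0,-0.5,0,0,0,0],[0,0,-0.5,0,0,0,0],[0,0,-0.5,0,0,0,0],[0,0,-0.5,0,0,0,0],[0,0,-0.3,0,0,0,0],[0,0,0,0,0,0,0],[0,0,0,0,0,0,0]]

```text
clock: 21.18
ee_pos: [0.5214, -0.2295, 0.0552]
eef_rot: [179.9, 0.0, 80.0]
force: [-0.9, 0.4, -2.5]
gripper_width: 0.0143
gripper_force: 118.4
```

Run:
```python
from cyc import *
st=load();st['piv'][2]=.0642;show(st);look(st,upd=False);o=robot.get_obs();print(o['ee_pos'],o['force'],o['moment'])
```

```text
t 21.175 piv [ 0.6755 -0.2545  0.0642] meas [ 0.6757 -0.2553  0.0674] rot deg [-0.03 -0.06 -6.58] F [-0.9  0.4 -2.5] kx [0.051 0.051 0.003 0.    0.   ] ky [-0.006 -0.019 -0.     0.     0.   ]
pred [156.6 181.2] cands [(np.float64(0.6), 15, [156.6, 180.6])] lean [ 0.044 -0.008]
[ 0.5213362  -0.22950945  0.05518869] [-1.35845706  0.12940301 -2.7151734 ] [0.1133551  0.45236871 0.00887275]
```

Call:
apply_moves:
  rows:
    - [[0,0,-0.3,0,0,0,0],[0,0,-0.2,0,0,0,0],[0,0,-0.2,0,0,0,0],[0,0,0,0,0,0,0],[0,0,0,0,0,0,0]]

```text
clock: 21.85
ee_pos: [0.5212, -0.2295, 0.0547]
eef_rot: [179.9, 0.0, 80.0]
force: [-4.3, 1.4, 6.3]
gripper_width: 0.0144
gripper_force: 119.5
```

Call:
apply_moves:
  rows:
    - [[0,0,0.3,0,0,0,14],[0,0,0,0,0,0,14],[0,0,0,0,0,0,16],[0,0,0,0,0,0,18],[0,0,0,0,0,0,22],[0,0,0,0,0,0,28],[0,0,0,0,0,0,36],[0,0,0,0,0,0,44]]
  force: 20

```text
clock: 22.85
ee_pos: [0.5214, -0.2293, 0.0546]
eef_rot: [179.9, 0.0, 80.0]
force: [0.6, 0.6, -0.7]
gripper_width: 0.0444
gripper_force: 0.0
```

Run:
```python
from cyc import *
st=load();st['piv'][2]=.064;show(st);look(st,upd=False);w=robot.read_camera("wrist")[:,:,::-1]
s=robot.read_camera("scene")[:,:,::-1][130:270,100:240]
cv2.imwrite('pics/v13.png',np.hstack([cv2.resize(s,(400,400),interpolation=cv2.INTER_CUBIC),cv2.copyMakeBorder(cv2.resize(w,(400,300)),0,100,0,0,0)]))
```

```text
t 22.85 piv [ 0.6755 -0.2545  0.064 ] meas [ 0.6758 -0.2552  0.0668] rot deg [-0.03 -0.05 -6.56] F [ 0.6  0.6 -0.7] kx [0.051 0.051 0.003 0.    0.   ] ky [-0.006 -0.019 -0.     0.     0.   ]
pred [156.6 181.2] cands [(np.float64(0.7), 15, [156.6, 180.6])] lean [ 0.044 -0.008]
```

View pics/v13.png

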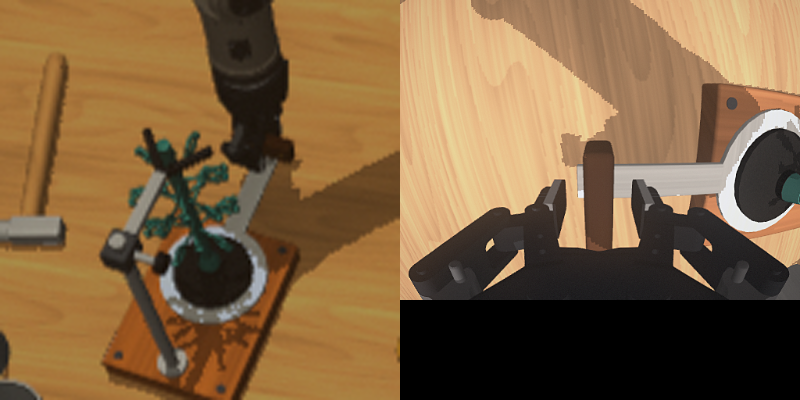

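The plate is flat on the deck, the stem is in the bottom of the V, and the fingers are clear of the bar at wrist-crop (598,195). I retreat straight up.

Call:
apply_moves:
  rows:
    - [[0,0,4,0,0,0,50],[0,0,8,0,0,0,50],[0,0,12,0,0,0,50],[0,0,18,0,0,0,50],[-10,0,20,0,0,0,50],[-15,0,20,0,0,0,50],[-15,0,10,0,0,0,50],[0,0,0,0,0,0,50]]

```text
clock: 24.0
ee_pos: [0.4813, -0.23, 0.1484]
eef_rot: [179.8, -0.0, 80.0]
force: [1.0, 0.2, 0.1]
gripper_width: 0.0501
gripper_force: 0.0
```

Run:
```python
from cyc import *
st=load();st['piv'][2]=.064;look(st,upd=False);o=robot.get_obs();print(o['ee_pos'],o['force'])
im=np.ascontiguousarray(robot.read_camera("wrist")[:,:,::-1]);hsv=cv2.cvtColor(im,cv2.COLOR_BGR2HSV)
mk=cv2.inRange(hsv,(0,0,110),(180,55,255));mk[:,:300]=0;mk[:60]=0;mk[300:]=0
c=max(cv2.findContours(mk,0,1)[0],key=cv2.contourArea)
P=wristonz(c[:,0],.040,o['ee_pos'],o['eef_rot'])[:,:2]*1000;h=cv2.convexHull(P.astype(np.float32))[:,0];h=h[h[:,0]>618]
A=np.c_[2*h,np.ones(len(h))];q=np.linalg.lstsq(A,(h**2).sum(1),rcond=None)[0];print('disc',q[:2],np.sqrt(q[2]+q[:2]@q[:2]))
robot.job_done()
```

```text
pred [156.6 181.2] cands [(np.float64(0.7), 15, [156.6, 180.6])] lean [ 0.044 -0.008]
[ 0.48173408 -0.22950831  0.14770825] [ 0.61035492 -0.62519965  1.22894487]
disc [ 674.21095033 -255.95414058] 59.73200084470109
the job is handed in; nothing more can be done
```

The tree stands on the investing stand with its stem in the V, leaning about 0.045 rad, and the plate is released about 2 mm from the seat's middle; it leaned at most about 0.17–0.19 rad on the way (brief spike past 15° just after leaving the V), and I handed the job in at 24 s without seeing the verdict.

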